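# Jack up an amplifier and chock it with a batten

### The job

Pump the jack's lever, one notch a stroke, until the front of the amplifier is high enough for the square batten, then push the batten at least 40 mm in under the amplifier's front edge, on either side of the jack, pointing straight in and lying flat on the bench. Leave the amplifier standing on the jack's toe without shoving it out of place, and leave the meter and the bottle where they are.

Things in the scene. Friction and masses are not known exactly. Their poses are not given: they have to be found in the camera images.
- jack: dark steel ratchet toe jack; it does not shift or tip. Origin on the bench under the lever's pivot; x points to the load (the amplifier), z up; the lever leans to -x. Base 120 x 90 mm (x -75 to +45), 9 mm high, prongs to x +105; side cheeks 58 mm apart outside, 130 mm high; behind them (x +37 to +56) a toothed rack 22 mm wide, 213 mm high when down.
- jack_pivot (a point): the lever's axis, 100 mm above the jack's origin, along the jack's y. The grip needs about 10 to 20 N to pull down and 3 N to lift back; the lever stays about where it is left by friction, but creeps back under load until a notch has clicked in
- jack_lever (a joint): lever angle, rad: 0 at the upper stop, leaning 17 deg (0.297 rad) from upright to the jack's -x; grows as the handle is pulled over and down, to 0.58 at the lower stop (50 deg). Pulling down lifts the rack and a notch clicks in near 0.5; lifting back below 0.06 lets the pawl drop under the next tooth. A full stroke between the stops gains one 10 mm notch, a shorter one nothing.
- lever_grip (a point): middle of the flat rubber T-grip, 175 mm from the pivot along the lever. z points along the lever away from the pivot, y along the grip, x across it. Grip 100 mm wide (y), 28 deep (z), 16 thick (x), on a 16 mm round bar: too wide to take from the sides, it is pinched across the 16 mm from the lever's free end, in line with the lever, and turns with it
- jack_rack (a joint): height of the rack and its toe in m: 0 fully down. A pawl holds it on notches 10 mm apart, at about 0.009, 0.018, 0.028, 0.038, 0.048 under load; it cannot sink back. It starts at 0 or the first notch. The toe meets the amplifier at 0.0105. With the rack held at 0.038 or 0.048 the batten goes 50 to 80 mm in; at 0.028 it sticks after less than 30 mm. Top stop 0.060, last notch 0.048
- toe_tip (a point): far upper edge of the jack's toe, a steel tongue 34 mm wide and 8 mm thick that reaches about 33 mm in under the amplifier; 9.5 mm above the bench when the rack is down
- amp: black stereo amplifier, 430 mm wide (y), 300 mm deep (x), 110 mm high on four round rubber feet 20 mm high, 36 mm across, at x +-115, y +-192 mm; about 5 kg, loose. Origin at the centre of the feet's underside; its front panel (knobs stand out 17 mm) is at x -150, towards the jack. When jacked it tips back about its rear feet.
- amp_front_edge (a point): middle of the amplifier's lower front edge; 20 mm above the bench at the start, about 51 mm with the rack at 0.038. Its axes are the amplifier's: x points straight in under it
- batten: loose offcut of pale timber, 180 mm long (x), 38 mm square, 0.13 kg, lying on the bench on the lever side of the jack. Origin at the centre of its underside.
- batten_mid (a point): centre of the batten, 19 mm above the bench when it lies flat
- meter: black hand-held multimeter, 165 x 80 x 36 mm, near the batten; origin at the centre of its underside; not to be moved
- bottle: clear water bottle, 68 mm across, 210 mm high; not to be moved
There are look-alikes about, which are no part of the job. Of the things shaped like the batten, the wooden one is meant.

How it is judged:
By the outcome, as a careful person would: the job done as asked, in the order asked, and still so for the second after the job is handed in, with the robot touching nothing.
It also fails if it takes over 67 s, if anything falls off the work surface, if the arm or the gripper's body presses on something with over 40 N, if the wrist force passes 120 N, or if a joint passes its speed limit or range.

### The arm

A 6-joint arm with a two-finger parallel gripper is mounted at the origin on the work surface. World frame = base frame: x ahead of the robot, y to its left, z up, the work surface at z = 0. Lengths are in mm, angles in rad, forces in N, time in s.
With the tool pointing down it reaches from about 400 to 925 mm from the base axis. Payload 3.4 kg.
Tool frame: the origin (TCP) lies at the very end of the fingers, on their centre line; the grasp point (between the pads) lies 19 mm behind it; z points along the fingers, y is the direction in which the jaws open and shut (so a half turn about z gives the same grasp; the last joint's range is limited). The gripper opens to 85 mm and grips with 20 to 120 N. Pads are 22 mm wide; open, the fingers measure 114 mm over their backs; the gripper's body (76 mm by 85 mm) begins 54 mm behind the grasp point. The pads swing forward as they close: fully open they stand 13 mm farther back than shut.
Start: joints at [1.194, 0.307, 1.506, -0, 1.328, -0.073], TCP at [171.485, 548.839, 231.305] pointing down, gripper open.
Joint ranges: [-3.12, 3.12], [-1.05, 2.28], [0.14, 2.33], [-1.42, 4.57], [0.1, 2.73], [-2.68, 2.68]. Speed limits (rad/s): [2.57, 2.57, 3.14, 3.14, 3.14, 3.14].

### API

Orientations are given as [roll, pitch, yaw] about the fixed x, y, z axes, in that order (R = Rz(yaw) Ry(pitch) Rx(roll)).
In Python, from plant import robot, read_camera, order gives the robot as it stands. The module is installed in compiled form; this text tells all that it offers.
- The arm moves only by the tool jog_arm, never from a script. Its argument "deltas" is a list of rows, each a list of 3 entries, a list of its own where there are three numbers: the turn, a rotation vector about the tool's x, y, z in degrees, then the shift along the tool's x, y, z in cm, then the closure, from -1 (fully open) to 1 (shut), so that 0 is half open. A call has 1 to 12 rows; each row shifts and turns the commanded pose from where the row before left it, along the tool's axes as they then stand; what a row does not reach is not made up. A row lasts 1/12 s, in which the tool goes at most 41.7 mm and 7.16 degrees, less where a joint would pass 70% of its speed; a pose out of reach is approached as far as the arm can. A call is refused whole if a number of a shift passes 4.17 or a number of a turn 7.16, either way. A call with a gripper value outside its range is refused whole. The fingers move at their own pace and stop on an object; "newtons" is the grip in N (left out, the last holds). Time passes only in rows, so rows that do not move let the fingers close. It gives the time, the measured TCP pose, the force and the opening at its end, in the units of the state.
- robot.get_state(): the state, without advancing time (a new reading comes with each control period).
- read_camera(name): name is "side" or "top"; returns a dict with "color" (420x560x3 uint8, red, green, blue), "fx", "fy", "cx", "cy" (pixels), "cam_to_world" (4x4, takes a point from camera to world coordinates). Camera axes: x right, y up, looking along -z (the intrinsics and any distortion apply to the point x, -y, -z); pixel columns grow to the right and rows downward; lengths in mm; the calibration is good to about 2 mm. A picture is of the moment at which its call begins. There is no depth.
- order.hand_in(): hands the job in, once; it reports no verdict.
The state is a dict: "time_s": time; "joints": joint angles; "qvel": joint speeds; "joint_torque": joint torques, N m; "ee_pos": TCP position; "tool_rot": TCP orientation; "contact_force": force on the tool from outside, world axes, zero at the start; "moment": the same for the moment, N m; "grip_width": finger opening in mm.
Only numpy, scipy, OpenCV 4.12 (cv2) and the standard library are available. Lean on these libraries where they do the work, as an engineer would, in place of code of your own. Each camera call takes 0.05 s, during which the arm holds its last target.

## Working session

There is one attempt and no reset: what is moved stays moved. The work goes in short steps, Python scripts to look and compute and a tool call to move; the robot and the scene stay as the last step left them, time stands still between calls to the robot, and variables do not carry over. Pictures are saved under pics/ and viewed, and the job is handed in when it is done.

Besides the shell and the picture viewer there is one more tool, called by a JSON object that holds its "api" and its "payload", one argument or row to a line. jog_arm: Moves the arm, as the interface text tells. Its arguments: {"type":"object","properties":{"deltas":{"type":"array"},"newtons":{"type":"number"}},"required":["deltas"]}

```bash
mkdir -p pics; ls; python3 - <<'E'
from plant import robot, read_camera
import cv2,numpy as np
np.set_printoptions(precision=4,suppress=True)
for n in("side","top"):
    c=read_camera(n); cv2.imwrite(f"pics/{n}0.png",c["color"][:,:,::-1])
    print(n,{k:(v if k!='color' else 0) for k,v in c.items()})
print(robot.get_state())
E
```

```text
pics
side {'color': 0, 'fx': 466.0996485715471, 'fy': 466.0996485715471, 'cx': 284.75437113576635, 'cy': 209.41660588083212, 'cam_to_world': array([[   0.9294,    0.261 ,   -0.2609,  230.7224],
       [  -0.369 ,    0.6581,   -0.6563, -782.1048],
       [   0.0004,    0.7062,    0.708 , 1051.8259],
       [   0.    ,    0.    ,    0.    ,    1.    ]])}
top {'color': 0, 'fx': 422.2080584224275, 'fy': 422.2080584224275, 'cx': 283.4314385673517, 'cy': 213.11256689477267, 'cam_to_world': array([[   0.0199,    0.9962,   -0.0848,  440.0143],
       [  -0.9998,    0.0195,   -0.0055,   20.0067],
       [  -0.0038,    0.0849,    0.9964, 1186.6482],
       [   0.    ,    0.    ,    0.    ,    1.    ]])}
{'time_s': 0.1, 'joints': array([ 1.1945,  0.3075,  1.5075, -0.    ,  1.3284, -0.0735]), 'qvel': array([-0.0013, -0.0012, -0.0034, -0.0003, -0.0005,  0.0002]), 'joint_torque': array([ -0.0008, -45.8521, -25.2609,  -0.0002,   0.0055,   0.    ]), 'ee_pos': array([171.269 , 548.2556, 230.4733]), 'tool_rot': array([-3.1398, -0.0001,  2.8388]), 'contact_force': array([ 1.2191, -0.6678,  0.5175]), 'moment': array([-0.0256, -0.009 ,  0.0281]), 'grip_width': 85.14487218942183}
```

View pics/side0.png

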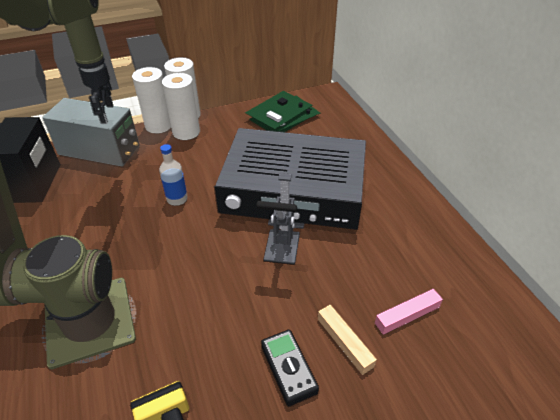

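View pics/top0.png

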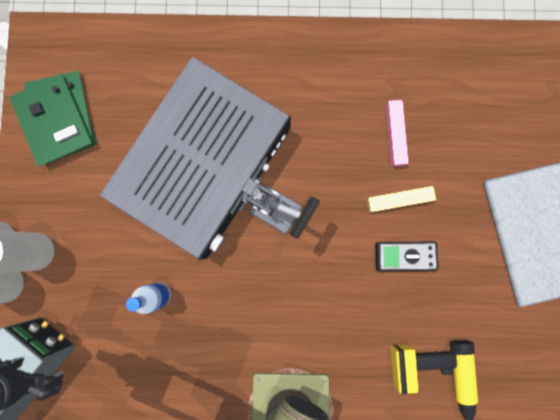

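The pale timber batten is at side (347,338) and top (402,199). The look-alike is the pink block at side (409,311) and top (398,132). The jack is at side (283,230) and top (275,205), with its T-grip at top (306,217). I'll check these in close crops.

```bash
cat > h.py <<'E'
import numpy as np, cv2
from plant import robot, read_camera
np.set_printoptions(precision=3,suppress=True)
def ray(c,u,v):
    M=c["cam_to_world"]; d=M[:3,:3]@np.array([(u-c["cx"])/c["fx"],-(v-c["cy"])/c["fy"],-1.]); return M[:3,3],d/np.linalg.norm(d)
def onz(c,u,v,z):
    o,d=ray(c,u,v); return o+d*(z-o[2])/d[2]
def proj(c,P):
    M=c["cam_to_world"]; p=M[:3,:3].T@(np.asarray(P,float)-M[:3,3]); return np.array([c["cx"]+c["fx"]*p[0]/-p[2], c["cy"]-c["fy"]*p[1]/-p[2]])
def tri(c1,a,c2,b):
    o1,d1=ray(c1,*a);o2,d2=ray(c2,*b)
    A=np.stack([d1,-d2],1);s=np.linalg.lstsq(A,o2-o1,rcond=None)[0]
    p,q=o1+s[0]*d1,o2+s[1]*d2
    return (p+q)/2,np.linalg.norm(p-q)
def crop(c,u0,v0,w,h,s,name):
    im=c["color"][v0:v0+h,u0:u0+w,::-1]; cv2.imwrite(name,cv2.resize(im,None,fx=s,fy=s,interpolation=cv2.INTER_CUBIC))
E
python3 - <<'E'
from h import *
t=read_camera("top");s=read_camera("side")
crop(t,90,50,250,215,3,"pics/t1.png")
crop(s,205,120,180,150,4,"pics/s1.png")
for c,n in((t,"top"),(s,"side")):
    hsv=cv2.cvtColor(c["color"],cv2.COLOR_RGB2HSV)
    m=cv2.inRange(hsv,(18,40,150),(35,150,255))
    k=cv2.findContours(m,0,2)[0]
    for q in k:
        if cv2.contourArea(q)>150: print(n,cv2.contourArea(q),cv2.minAreaRect(q),cv2.boxPoints(cv2.minAreaRect(q)))
crop(t,350,80,130,220,3,"pics/t2.png")
E
```

```text
top 1374.0 ((290.0, 393.0), (38.0, 76.0), 90.0) [[252. 374.]
 [328. 374.]
 [328. 412.]
 [252. 412.]]
top 912.5 ((401.67999267578125, 198.74002075195312), (15.115821838378906, 66.72428131103516), 79.69515228271484) [[367.504 197.272]
 [433.152 185.336]
 [435.856 200.208]
 [370.208 212.144]]
side 540.0 ((157.85568237304688, 403.67529296875), (11.879549980163574, 52.59493637084961), 66.03751373291016) [[131.412 408.928]
 [179.474 387.567]
 [184.299 398.423]
 [136.237 419.784]]
side 934.0 ((347.1460266113281, 335.28961181640625), (73.52593231201172, 14.634827613830566), 50.710594177246094) [[318.203 311.47 ]
 [329.53  302.203]
 [376.089 359.109]
 [364.762 368.376]]
```

View pics/t1.png

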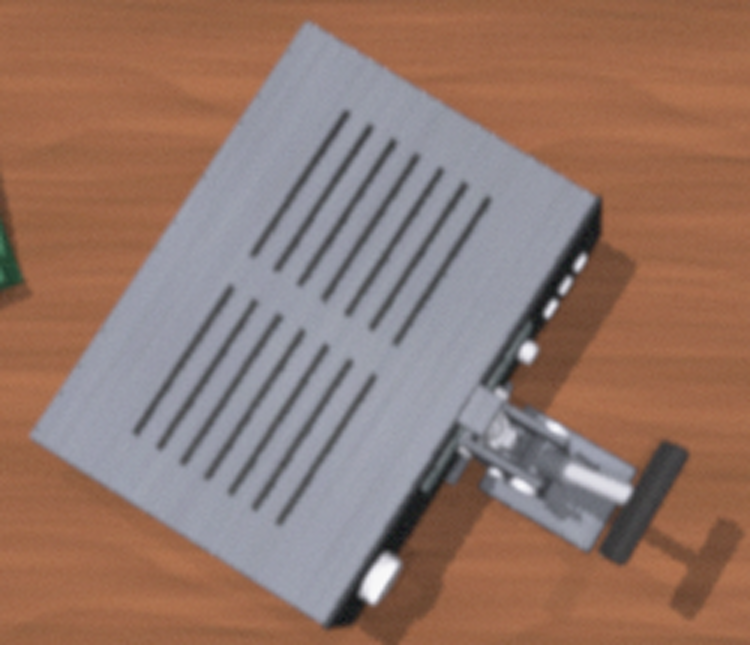

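View pics/s1.png

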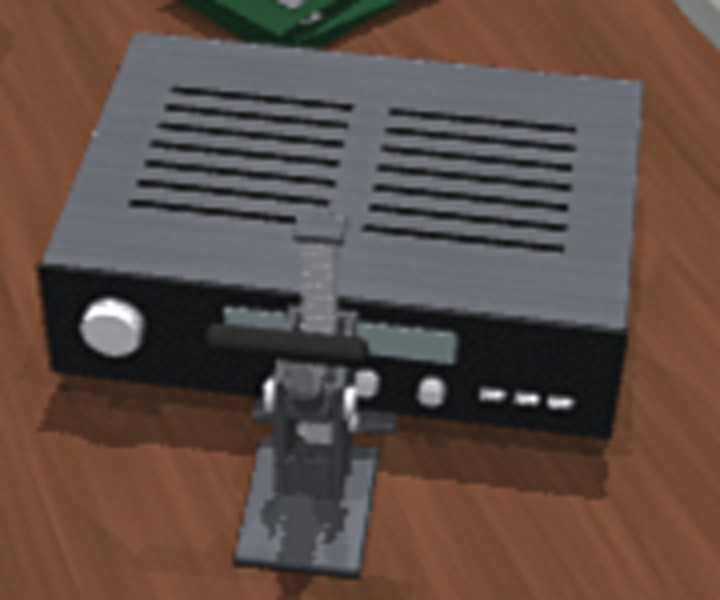

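View pics/t2.png

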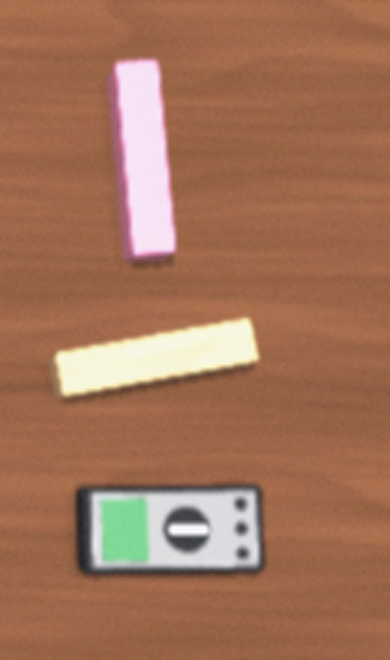

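```bash
python3 - <<'E'
from h import *
t=read_camera("top");s=read_camera("side")
C=lambda u,v:(90+u/3,50+v/3)
S=lambda u,v:(205+u/4,120+v/4)
Ct=[C(310,22),C(600,198),C(330,627),C(33,435)]
Cs=[S(640,82),S(625,328),S(38,266),S(138,33)]
P=[]
for a,b in zip(Ct,Cs):
    p,e=tri(t,a,s,b);print("amp corner",p,e)
for z in(110,130):
    Q=np.array([onz(t,*a,z) for a in Ct]);print(z,np.linalg.norm(Q[0]-Q[1]),np.linalg.norm(Q[1]-Q[2]),np.linalg.norm(Q[2]-Q[3]),np.linalg.norm(Q[3]-Q[0]))
    x=(Q[0]-Q[1]+Q[3]-Q[2])/2;print("center",Q.mean(0),"yaw x",np.degrees(np.arctan2(x[1],x[0])), "from y", np.degrees(np.arctan2((Q[2]-Q[1])[1],(Q[2]-Q[1])[0]))-90)
g1,e1=tri(t,C(675,450),s,S(362,348)); g2,e2=tri(t,C(617,555),s,S(210,335)); print("grip",g1,e1,g2,e2,(g1+g2)/2,np.linalg.norm(g1-g2))
# jack base rear corners z=9
for a,b in((C(593,550),S(360,573)),):print(onz(t,*a,9),onz(s,*b,9))
print("base rear left",onz(s,*S(236,562),9),"rear right",onz(s,*S(358,575),9))
print("base top: near corners",onz(t,*C(632,470),9),onz(t,*C(588,550),9))
# rack top
print("rack top",tri(t,C(480,410),s,S(320,228)))
print("batten top z38:",[onz(t,*q,38) for q in((367.5,197.3),(433.2,185.3),(435.9,200.2),(370.2,212.1))], onz(t,401.7,198.7,38))
print([onz(s,*q,38) for q in((318.2,311.5),(329.5,302.2),(376.1,359.1),(364.8,368.4))])
E
```

```text
amp corner [928.922 266.557 134.696] 0.10258807784725979
amp corner [778.244  13.796 137.126] 1.3004106420418253
amp corner [411.868 229.861 136.448] 1.048552909403682
amp corner [568.309 485.565 132.826] 3.795944088075377
110 300.9339889138961 436.0920111134636 305.2790871893903 433.381900940353
center [676.628 254.404 110.   ] yaw x 58.957540087483856 from y 59.4814393512147
130 295.34378805536267 427.99109189285826 299.60817104775526 425.3313251863368
center [672.232 250.05  130.   ] yaw x 58.95754008748388 from y 59.4814393512147
grip [550.887 -44.682 254.387] 1.9694609012877584 [470.259  -2.484 256.525] 2.2376528586103124 [510.573 -23.583 255.456] 91.02843893168982
[483.88   13.545   9.   ] [562.451 -26.415   9.   ]
base rear left [484.168  15.31    9.   ] rear right [560.448 -27.549   9.   ]
base top: near corners [559.286 -21.461   9.   ] [483.788  18.19    9.   ]
rack top (array([582.685, 103.546, 220.506]), np.float64(1.4082220082976311))
batten top z38: [array([ 585.672, -202.885,   38.   ]), array([ 622.298, -382.774,   38.   ]), array([ 581.313, -389.724,   38.   ]), array([ 545.147, -210.367,   38.   ])] [ 583.629 -296.361   38.   ]
[array([ 548.52 , -211.332,   38.   ]), array([ 586.945, -196.846,   38.   ]), array([ 620.335, -377.961,   38.   ]), array([ 584.904, -388.44 ,   38.   ])]
```

```bash
python3 - <<'E'
from h import *
t=read_camera("top");s=read_camera("side")
crop(t,225,165,110,90,7,"pics/t3.png")
crop(s,250,155,65,110,5,"pics/s3.png")
E
```

```text
(no output)
```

View pics/t3.png

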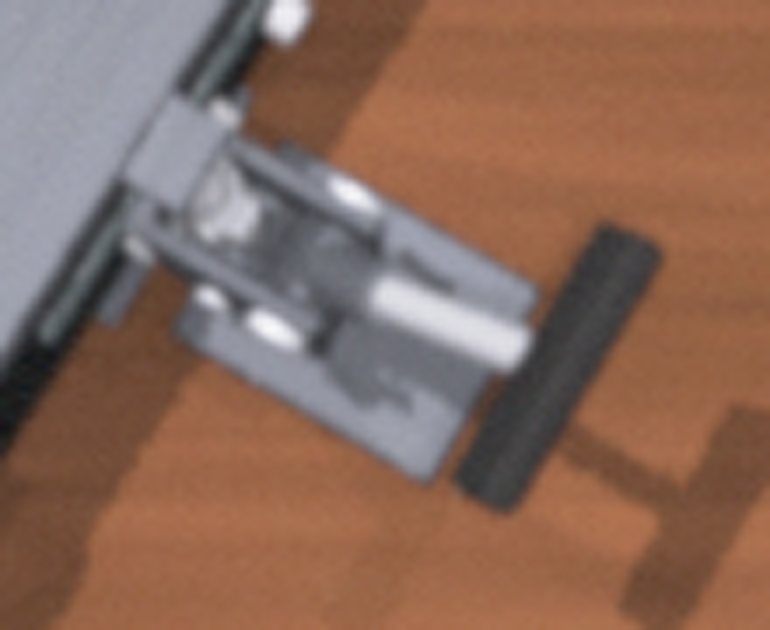

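View pics/s3.png

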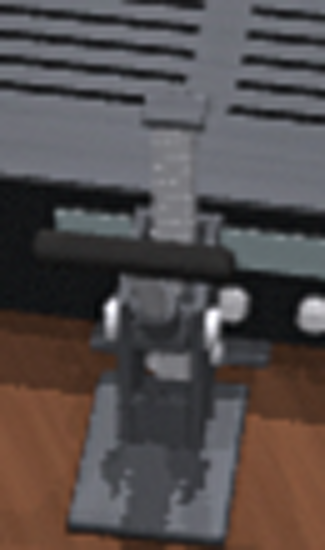

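```bash
python3 - <<'E'
from h import *
t=read_camera("top");s=read_camera("side")
T=lambda u,v:(225+u/7,165+v/7)
S=lambda u,v:(250+u/5,155+v/5)
B=np.array([onz(t,*T(*q),9) for q in((540,295),(430,485),(180,335),(285,145))]);print(B)
L=[np.linalg.norm(B[i]-B[(i+1)%4]) for i in range(4)];print("sides (90,120)",L)
a=(B[3]-B[0]+B[2]-B[1])/2;print("yaw",np.degrees(np.arctan2(a[1],a[0])));a/=np.linalg.norm(a)
piv=B.mean(0)+15*a;print("pivot",piv)
Bs=[onz(s,*S(*q),9) for q in((225,540),(68,528))];print("side rear",Bs, np.mean(Bs,0)+75*a)
r,e=tri(t,T(178,155),s,S(177,112));print("rack top",r,e,"origin:",r-46.5*a)
g,e=tri(t,T(558,367),s,S(134,252));d=g-piv;print("grip",g,e,"along",d@a,"lat",d@np.array([-a[1],a[0],0]))
for z in(245,250,255,260):
    q=onz(t,*T(558,367),z);d=(q-piv)@a;print(z,q,d,"r",np.hypot(d,z-100),"phi",np.degrees(np.arctan2(-d,z-100)))
for ph in (20,25,30,35):
    ph=np.radians(ph);P=piv*[1,1,0]+[0,0,100]+175*(-a*np.sin(ph)+np.array([0,0,np.cos(ph)]));print(np.degrees(ph),P,proj(t,P),proj(s,P),"want",T(558,367),S(134,252))
print("bottle cap",onz(t,134,304,210),"base",onz(s,177,200,0))
print("meter",onz(t,407,257,36),[onz(t,*q,36) for q in((377,243),(438,242),(438,271),(377,272))])
E
```

```text
[[558.026 -25.618   9.   ]
 [481.159  16.945   9.   ]
 [539.143 118.091   9.   ]
 [616.642  77.883   9.   ]]
sides (90,120) [np.float64(87.86440304670391), np.float64(116.58787345878932), np.float64(87.30820830812637), np.float64(118.94633252264794)]
yaw 60.32702231004591
pivot [556.168  59.858   9.   ]
side rear [array([562.795, -25.586,   9.   ]), array([482.986,  15.388,   9.   ])] [560.019  60.066   9.   ]
rack top [582.489 102.355 219.935] 3.0774146925327797 origin: [559.469  61.953 219.935]
grip [511.25  -22.344 253.896] 1.1238489868393977 along -93.65890186268416 lat -1.6663023256447247
245 [511.381 -22.595 245.   ] -93.81186952502303 r 172.70109109029954 phi 32.90199520077102
250 [511.002 -22.368 250.   ] -93.80292415744502 r 176.9152016659037 phi 32.0199179197778
255 [510.623 -22.142 255.   ] -93.793978789867 r 181.16928673821624 phi 31.17907363455282
260 [510.244 -21.916 260.   ] -93.78503342228898 r 185.4605955291308 phi 30.376975188269796
20.0 [526.538   7.853 264.446] [291.352 209.606] [277.929 192.829] want (304.7142857142857, 217.42857142857144) (276.8, 205.4)
25.0 [519.555  -4.402 258.604] [296.81  213.112] [277.094 198.44 ] want (304.7142857142857, 217.42857142857144) (276.8, 205.4)
29.999999999999996 [512.851 -16.168 251.554] [301.968 216.492] [276.293 204.299] want (304.7142857142857, 217.42857142857144) (276.8, 205.4)
35.0 [506.477 -27.355 243.352] [306.772 219.709] [275.533 210.345] want (304.7142857142857, 217.42857142857144) (276.8, 205.4)
bottle cap [308.26  362.295 210.   ] base [308.459 362.291   0.   ]
meter [ 425.194 -310.63    36.   ] [array([ 461.416, -229.428,   36.   ]), array([ 467.404, -394.905,   36.   ]), array([ 389.246, -394.033,   36.   ]), array([ 383.266, -229.511,   36.   ])]
```

{"api": "jog_arm", "payload": {
  "deltas": [
    [[0, 0, 0], [0, 0, -3.0], -1],
    [[0, 0, 0], [0, 0, -3.0], -1],
    [[0, 0, 0], [-2.8, -1.9, -0.5], -1],
    [[0, 0, 0], [-2.8, -1.9, -0.5], -1],
    [[0, 0, 0], [-2.8, -1.9, -0.5], -1],
    [[0, 0, 0], [-2.8, -1.9, -0.5], -1],
    [[0, 0, 0], [-2.8, -1.9, -0.5], -1],
    [[0, 0, 0], [-2.8, -1.9, -0.5], -1],
    [[0, 0, 0], [-2.8, -1.9, -0.5], -1],
    [[0, 0, 0], [-2.8, -1.9, -0.5], -1],
    [[0, 0, 0], [-2.8, -1.9, -0.5], -1],
    [[0, 0, 0], [-2.8, -1.9, -0.5], -1]
  ]
}}

```text
time_s: 1.5
ee_pos: [382.8, 282.5, 341.8]
tool_rot: [3.141, 0.0, 2.839]
contact_force: [0.2, 1.1, -0.5]
grip_width: 85.5
```

{"api": "jog_arm", "payload": {
  "deltas": [
    [[0, 0, 0], [-2.05, -2.87, 0.1], -1],
    [[0, 0, 0], [-2.05, -2.87, 0.1], -1],
    [[0, 0, 0], [-2.05, -2.87, 0.1], -1],
    [[0, 0, 0], [-2.05, -2.87, 0.1], -1],
    [[0, 0, 0], [-2.05, -2.87, 0.1], -1],
    [[0, 0, 0], [-2.05, -2.87, 0.1], -1],
    [[0, 0, 0], [-2.05, -2.87, 0.1], -1],
    [[0, 0, 0], [-2.05, -2.87, 0.1], -1],
    [[0, 0, 0], [-2.05, -2.87, 0.1], -1],
    [[0, 0, 0], [-2.05, -2.87, 0.1], -1],
    [[0, 0, 6.3], [0, 0, 0], -1],
    [[0, 0, 6.3], [0, 0, 0], -1]
  ]
}}

```text
time_s: 2.5
ee_pos: [492.7, -53.4, 331.0]
tool_rot: [-3.141, -0.0, 2.61]
contact_force: [-0.2, 0.7, -1.0]
grip_width: 85.4
```

{"api": "jog_arm", "payload": {
  "deltas": [
    [[-6.4, 0, 0], [0, 0, 0], -1],
    [[-6.4, 0, 0], [0, 0, 0], -1],
    [[-6.4, 0, 0], [0, 0, 0], -1],
    [[-6.4, 0, 0], [0, 0, 0], -1],
    [[-6.4, 0, 0], [0, 0, 0], -1],
    [[0, 0, 0], [0, 0, 0], -1]
  ]
}}

```text
time_s: 3.0
ee_pos: [490.3, -53.7, 329.2]
tool_rot: [2.581, -0.004, 2.613]
contact_force: [-1.4, -0.7, -1.0]
grip_width: 85.8
```

```bash
cat >> h.py <<'E'
from scipy.spatial.transform import Rotation as Ro
A=np.array([np.cos(np.radians(60.2)),np.sin(np.radians(60.2)),0]); PIV=np.array([558,60.5,100.])
def st():
    x=robot.get_state(); R=Ro.from_euler("xyz",x["tool_rot"]).as_matrix(); return x,R
def lev(phi): return -A*np.sin(phi)+np.array([0,0,np.cos(phi)])
E
python3 - <<'E'
from h import *
x,R=st();print(x["time_s"],x["ee_pos"],x["joints"],"\n",R)
t=read_camera("top");s=read_camera("side")
print(proj(t,x["ee_pos"]),proj(s,x["ee_pos"]))
crop(t,225,120,180,140,4,"pics/t4.png");crop(s,180,60,200,150,4,"pics/s4.png")
phi=np.arctan2(R[:,2]@A,-R[2,2]);print("tool phi",np.degrees(phi),"lateral comp",R[:,2]@[-A[1],A[0],0])
d=PIV+156*lev(np.radians(32))-x["ee_pos"];print("to go in tool frame",R.T@d)
E
```

```text
3.0 [490.346 -53.696 329.235] [-0.614  0.1    1.677  0.563  1.446 -1.75 ] 
 [[-0.863  0.429  0.265]
 [ 0.505  0.73   0.461]
 [ 0.004  0.532 -0.847]]
[321.78  224.951] [272.506 193.179]
tool phi 32.12927058453799 lateral comp -0.001156708185883936
to go in tool frame [ -1.918  -9.152 108.714]
```

View pics/t4.png

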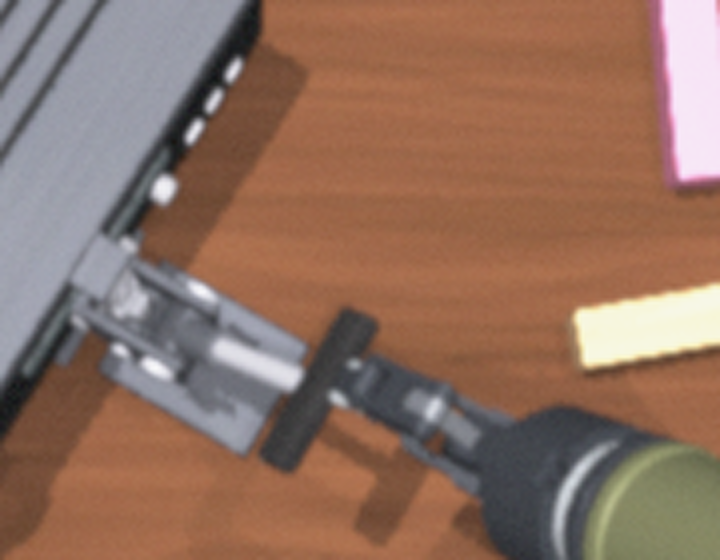

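View pics/s4.png

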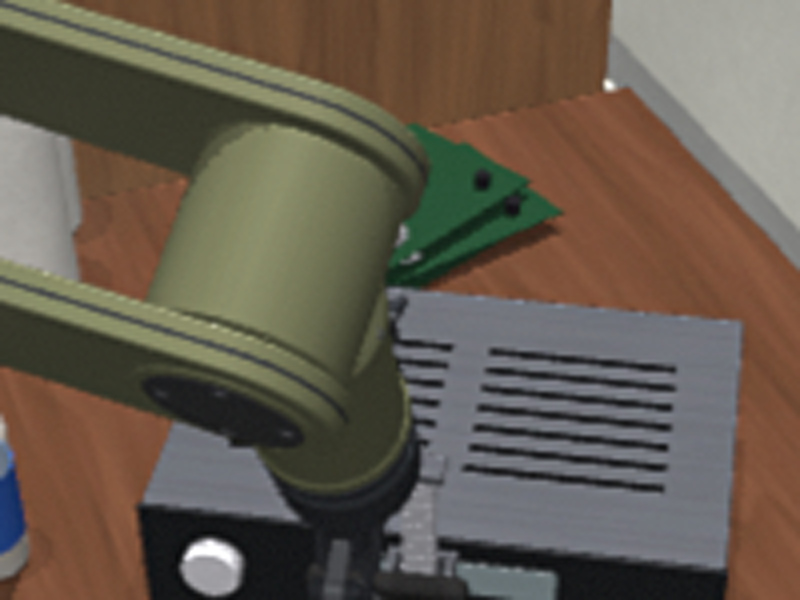

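{"api": "jog_arm", "payload": {
  "deltas": [
    [[0, 0, 0], [-0.1, -0.9, 2.5], -1],
    [[0, 0, 0], [-0.1, 0, 2.5], -1],
    [[0, 0, 0], [0, 0, 2.0], -1],
    [[0, 0, 0], [0, 0, 2.0], -1],
    [[0, 0, 0], [0, 0, 1.8], -1],
    [[0, 0, 0], [0, 0, 0], -1]
  ]
}}

```text
time_s: 3.6
ee_pos: [517.8, -5.9, 233.0]
tool_rot: [2.585, -0.004, 2.624]
contact_force: [-0.6, 0.2, 0.9]
grip_width: 85.3
```

```bash
python3 - <<'E'
from h import *
x,R=st();print(x["time_s"],x["ee_pos"],x["contact_force"])
t=read_camera("top");s=read_camera("side")
print(proj(t,x["ee_pos"]),proj(s,x["ee_pos"]))
crop(t,245,150,110,90,7,"pics/t5.png");crop(s,240,140,100,100,6,"pics/s5.png")
d=PIV+156*lev(np.radians(32))-x["ee_pos"];print("to go in tool frame",R.T@d)
E
```

```text
3.6 [517.85   -5.937 232.966] [-0.642  0.238  0.874]
[297.16  214.835] [276.792 206.43 ]
to go in tool frame [-1.814 -4.652 -2.114]
```

View pics/t5.png

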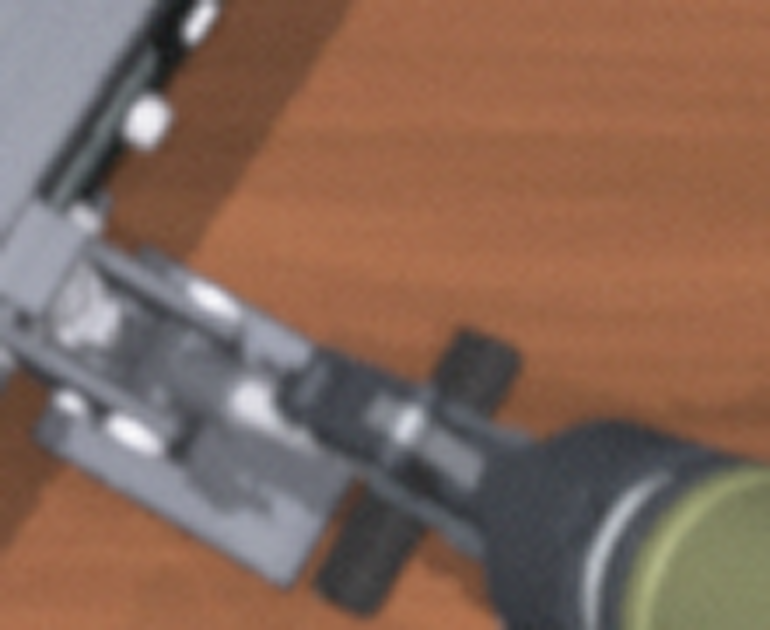

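View pics/s5.png

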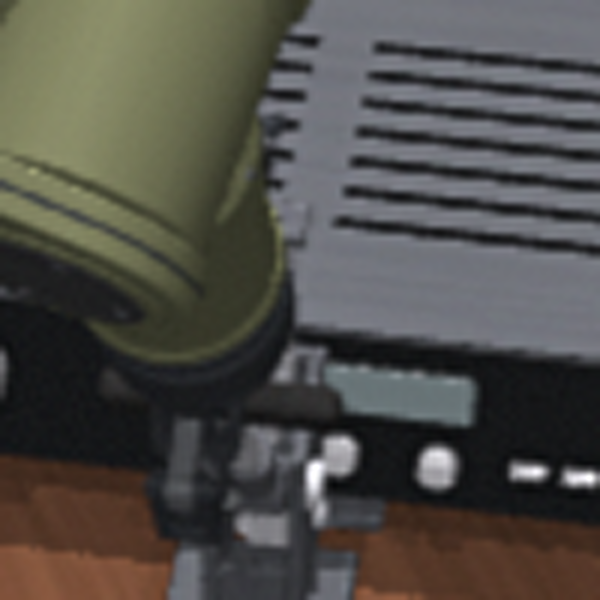

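The fingers straddle the grip: in the top crop it passes between them at about (420,460). I'm closing now.

{"api": "jog_arm", "payload": {
  "deltas": [
    [[0, 0, 0], [-0.1, -0.4, 0], -1],
    [[0, 0, 0], [0, 0, 0], 1],
    [[0, 0, 0], [0, 0, 0], 1],
    [[0, 0, 0], [0, 0, 0], 1],
    [[0, 0, 0], [0, 0, 0], 1],
    [[0, 0, 0], [0, 0, 0], 1],
    [[0, 0, 0], [0, 0, 0], 1]
  ],
  "newtons": 70
}}

```text
time_s: 4.28
ee_pos: [517.9, -12.7, 233.3]
tool_rot: [2.583, 0.001, 2.619]
contact_force: [-1.4, 0.3, 3.0]
grip_width: 15.0
```

```bash
cat > q.py <<'E'
from h import *
x,R=st();p=x["ee_pos"]
d=p-PIV;print("t",x["time_s"],p,"F tool",R.T@x["contact_force"],"M",x["moment"],"w",x["grip_width"])
print("r",np.hypot(d@A,d[2]),"lat",d@[-A[1],A[0],0],"phi pos",np.degrees(np.arctan2(-(d@A),d[2])),"phi tool",np.degrees(np.arctan2(R[:,2]@A,-R[2,2])),"lat tool",R[:,2]@[-A[1],A[0],0])
E
python3 q.py
```

```text
t 4.2833 [517.931 -12.739 233.345] F tool [ 1.377  1.181 -2.836] M [ 0.535 -0.253  0.363] w 14.960439639288998
r 157.31382407758042 lat -1.6274766349471295 phi pos 32.044616264810664 phi tool 32.02546763339557 lat tool -0.0019255107697813917
```

{"api": "jog_arm", "payload": {
  "deltas": [
    [[3.6, 0, 0], [0, 0.99, 0], 1],
    [[3.6, 0, 0], [0, 0.99, 0], 1],
    [[3.6, 0, 0], [0, 0.99, 0], 1],
    [[3.6, 0, 0], [0, 0.99, 0], 1],
    [[0, 0, 0], [0, 0, 0], 1],
    [[0, 0, 0], [0, 0, 0], 1]
  ]
}}

```text
time_s: 4.78
ee_pos: [536.1, 19.4, 251.1]
tool_rot: [2.833, 0.001, 2.622]
contact_force: [-0.1, 1.1, 2.1]
grip_width: 14.9
```

```bash
python3 q.py
```

```text
t 4.7833 [536.056  19.396 251.096] F tool [ 0.606  1.48  -1.689] M [ 0.191 -0.2    0.072] w 14.863643089916554
r 158.11102867123213 lat -1.3853238778266685 phi pos 17.131609059145976 phi tool 17.65975597949745 lat tool -0.000993935810262035
```

{"api": "jog_arm", "payload": {
  "deltas": [
    [[-3.6, 0, 0], [0, -0.99, 0.02], 1],
    [[-3.6, 0, 0], [0, -0.99, 0.02], 1],
    [[-3.6, 0, 0], [0, -0.99, 0.02], 1],
    [[-3.6, 0, 0], [0, -0.99, 0.02], 1],
    [[-3.6, 0, 0], [0, -0.99, 0.02], 1],
    [[-3.6, 0, 0], [0, -0.99, 0.02], 1],
    [[-3.6, 0, 0], [0, -0.99, 0.02], 1],
    [[-3.6, 0, 0], [0, -0.99, 0.02], 1],
    [[-3.6, 0, 0], [0, -0.99, 0.02], 1],
    [[0, 0, 0], [0, 0, 0], 1],
    [[0, 0, 0], [0, 0, 0], 1]
  ]
}}

```text
time_s: 5.7
ee_pos: [500.3, -43.9, 202.0]
tool_rot: [2.259, -0.004, 2.614]
contact_force: [25.1, 25.8, -15.8]
grip_width: 15.1
```

```bash
python3 q.py
```

```text
t 5.7 [500.256 -43.873 201.956] F tool [-8.718 10.042 36.942] M [-0.069 -1.434 -0.596] w 15.105515769773326
r 156.90728102300977 lat -1.7623153556843234 phi pos 49.47462563142774 phi tool 50.54734486850699 lat tool -0.0034376868552285535
```

{"api": "jog_arm", "payload": {
  "deltas": [
    [[0, 0, 0], [0, 0, 0.2], 1],
    [[0, 0, 0], [0, 0, 0], 1]
  ]
}}

```text
time_s: 5.87
ee_pos: [500.4, -43.8, 201.9]
tool_rot: [2.264, 0.0, 2.617]
contact_force: [10.5, 10.7, -3.4]
grip_width: 14.5
```

```bash
python3 q.py; python3 - <<'E'
from h import *
t=read_camera("top");s=read_camera("side")
crop(t,200,120,150,130,5,"pics/t6.png");crop(s,200,100,180,150,4,"pics/s6.png")
E
```

```text
t 5.8667 [500.391 -43.849 201.865] F tool [-3.745  6.667 13.321] M [ 0.169 -0.607 -0.106] w 14.547014622215539
r 156.78209343340546 lat -1.868135973197687 phi pos 49.47901340299864 phi tool 50.301246381022295 lat tool -0.0037716906541051766
```

View pics/s6.png

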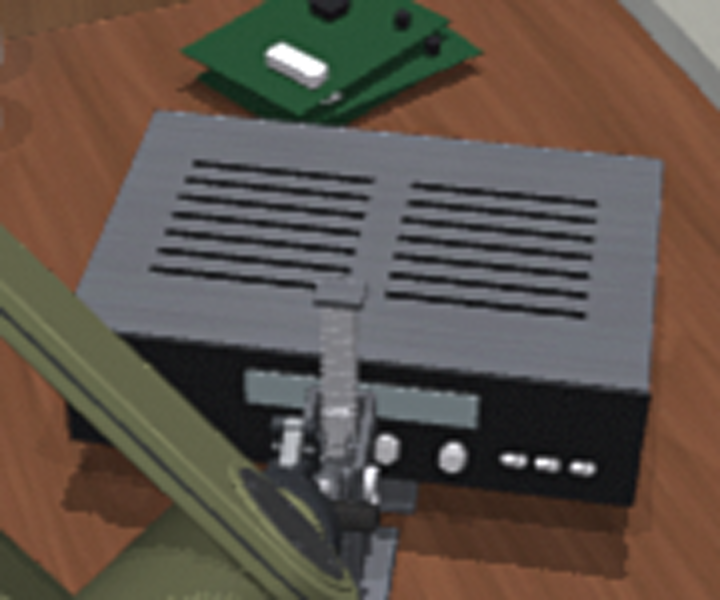

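View pics/t6.png

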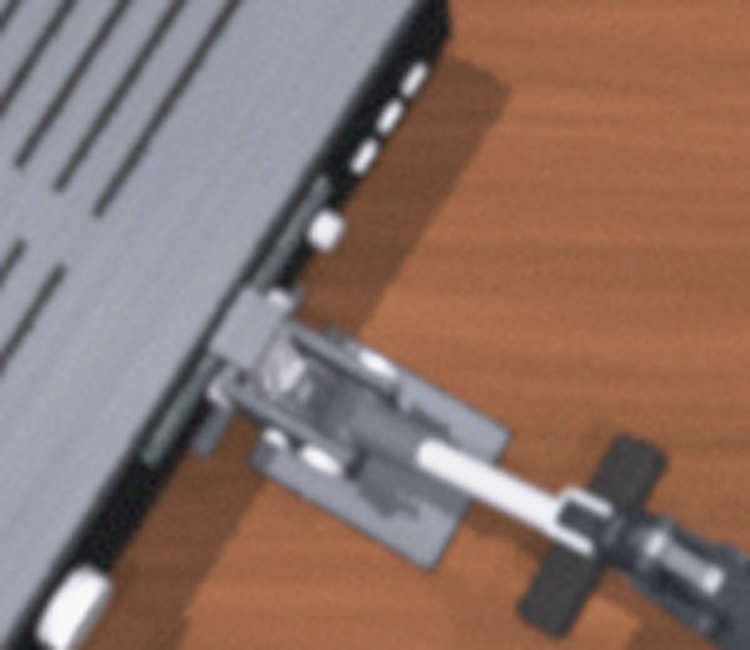

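{"api": "jog_arm", "payload": {
  "deltas": [
    [[3.6, 0, 0], [0, 0.99, 0], 1],
    [[3.6, 0, 0], [0, 0.99, 0], 1],
    [[3.6, 0, 0], [0, 0.99, 0], 1],
    [[3.6, 0, 0], [0, 0.99, 0], 1],
    [[3.6, 0, 0], [0, 0.99, 0], 1],
    [[3.6, 0, 0], [0, 0.99, 0], 1],
    [[3.6, 0, 0], [0, 0.99, 0], 1],
    [[3.6, 0, 0], [0, 0.99, 0], 1],
    [[3.6, 0, 0], [0, 0.99, 0], 1],
    [[0, 0, 0], [0, 0, 0], 1],
    [[0, 0, 0], [0, 0, 0], 1]
  ]
}}

```text
time_s: 6.88
ee_pos: [535.9, 19.4, 251.3]
tool_rot: [2.832, -0.001, 2.62]
contact_force: [5.2, 5.0, -7.8]
grip_width: 15.3
```

```bash
python3 q.py; python3 - <<'E'
from h import *
s=read_camera("side")
crop(s,200,100,180,150,4,"pics/s7.png")
for z in(213,223,233,243):print(z,proj(s,[583.5,100.5,z]))
E
```

```text
t 6.8833 [535.946  19.393 251.316] F tool [-2.056  4.197  9.568] M [ 0.735 -1.042  0.075] w 15.313716864262132
r 158.33868491047332 lat -1.29159565400493 phi pos 17.12777426652816 phi tool 17.76489093011675 lat tool 0.00044781664475213994
213 [285.435 179.744]
223 [285.44 176.96]
233 [285.446 174.145]
243 [285.451 171.298]
```

View pics/s7.png

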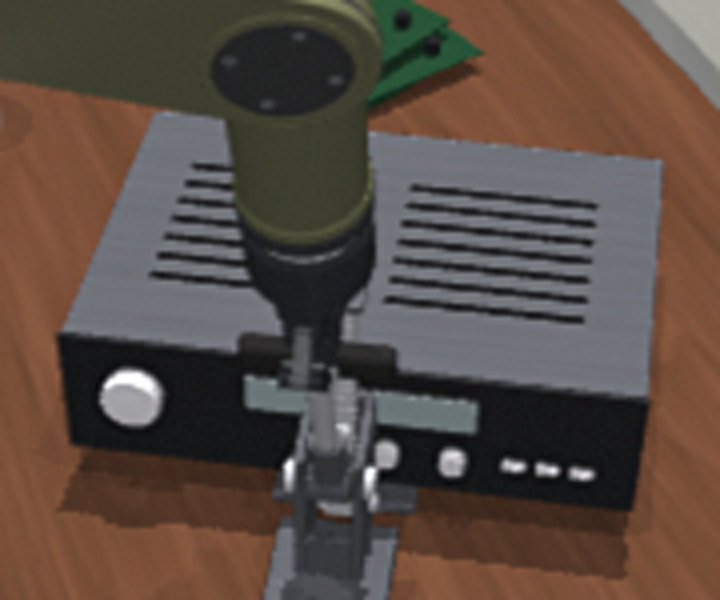

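{"api": "jog_arm", "payload": {
  "deltas": [
    [[-3.6, 0, 0], [0, -0.99, 0.05], 1],
    [[-3.6, 0, 0], [0, -0.99, 0.05], 1],
    [[-3.6, 0, 0], [0, -0.99, 0.05], 1],
    [[-3.6, 0, 0], [0, -0.99, 0.05], 1],
    [[-3.6, 0, 0], [0, -0.99, 0.05], 1],
    [[-3.6, 0, 0], [0, -0.99, 0.05], 1],
    [[-3.6, 0, 0], [0, -0.99, 0.05], 1],
    [[-3.6, 0, 0], [0, -0.99, 0.05], 1],
    [[-3.6, 0, 0], [0, -0.99, 0.05], 1],
    [[-0.4, 0, 0], [0, -0.1, 0], 1],
    [[0, 0, 0], [0, 0, 0], 1]
  ]
}}

```text
time_s: 7.85
ee_pos: [500.3, -43.8, 202.0]
tool_rot: [2.251, -0.003, 2.614]
contact_force: [20.9, 22.4, -5.7]
grip_width: 14.8
```

```bash
python3 q.py
```

```text
t 7.85 [500.346 -43.833 202.034] F tool [-6.779 14.389 26.758] M [ 0.011 -1.121 -0.361] w 14.791647860992661
r 156.89837538271922 lat -1.8208856361288963 phi pos 49.434187384800765 phi tool 51.052970123045995 lat tool -0.0037243361531293507
```

{"api": "jog_arm", "payload": {
  "deltas": [
    [[4.0, 0, 0], [0, 1.09, 0.1], 1],
    [[3.6, 0, 0], [0, 0.99, 0], 1],
    [[3.6, 0, 0], [0, 0.99, 0], 1],
    [[3.6, 0, 0], [0, 0.99, 0], 1],
    [[3.6, 0, 0], [0, 0.99, 0], 1],
    [[3.6, 0, 0], [0, 0.99, 0], 1],
    [[3.6, 0, 0], [0, 0.99, 0], 1],
    [[3.6, 0, 0], [0, 0.99, 0], 1],
    [[3.6, 0, 0], [0, 0.99, 0], 1],
    [[0, 0, 0], [0, 0, 0], 1],
    [[0, 0, 0], [0, 0, 0], 1]
  ]
}}

```text
time_s: 8.77
ee_pos: [536.0, 19.4, 251.3]
tool_rot: [2.832, -0.001, 2.62]
contact_force: [5.3, 4.8, -9.6]
grip_width: 14.9
```

```bash
python3 q.py; python3 - <<'E'
from h import *
s=read_camera("side")
crop(s,200,100,180,150,4,"pics/s8.png")
E
```

```text
t 8.7667 [535.966  19.381 251.329] F tool [-2.238  3.58  11.245] M [ 0.702 -1.149  0.039] w 14.899746598445873
r 158.3508169838922 lat -1.3147948565099965 phi pos 17.12649125983079 phi tool 17.75965824908467 lat tool 0.0005961308003289517
```

View pics/s8.png

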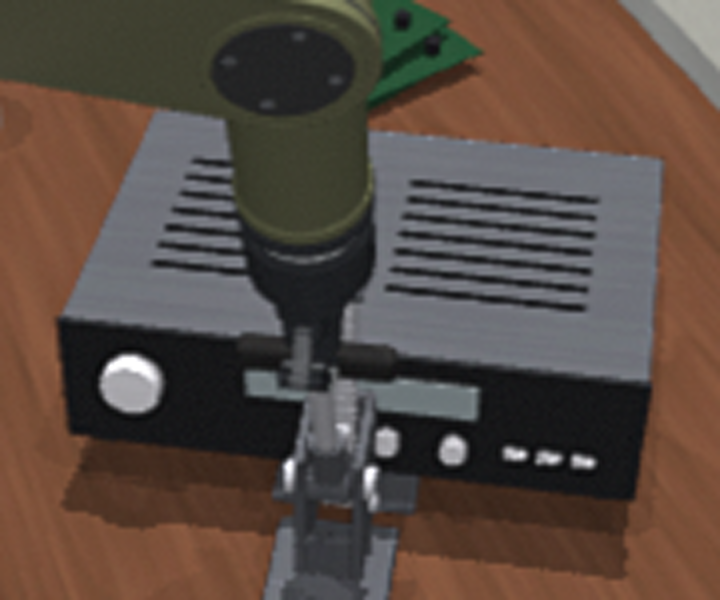

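{"api": "jog_arm", "payload": {
  "deltas": [
    [[-3.6, 0, 0], [0, -0.99, 0.05], 1],
    [[-3.6, 0, 0], [0, -0.99, 0.05], 1],
    [[-3.6, 0, 0], [0, -0.99, 0.05], 1],
    [[-3.6, 0, 0], [0, -0.99, 0.05], 1],
    [[-3.6, 0, 0], [0, -0.99, 0.05], 1],
    [[-3.6, 0, 0], [0, -0.99, 0.05], 1],
    [[-3.6, 0, 0], [0, -0.99, 0.05], 1],
    [[-3.6, 0, 0], [0, -0.99, 0.05], 1],
    [[-3.6, 0, 0], [0, -0.99, 0.05], 1],
    [[-0.4, 0, 0], [0, -0.1, 0], 1],
    [[0, 0, 0], [0, 0, 0], 1]
  ]
}}

```text
time_s: 9.73
ee_pos: [500.3, -43.8, 202.0]
tool_rot: [2.251, -0.003, 2.614]
contact_force: [22.5, 23.4, -7.4]
grip_width: 14.6
```

{"api": "jog_arm", "payload": {
  "deltas": [
    [[4.0, 0, 0], [0, 1.09, 0.1], 1],
    [[3.6, 0, 0], [0, 0.99, 0], 1],
    [[3.6, 0, 0], [0, 0.99, 0], 1],
    [[3.6, 0, 0], [0, 0.99, 0], 1],
    [[3.6, 0, 0], [0, 0.99, 0], 1],
    [[3.6, 0, 0], [0, 0.99, 0], 1],
    [[3.6, 0, 0], [0, 0.99, 0], 1],
    [[3.6, 0, 0], [0, 0.99, 0], 1],
    [[3.6, 0, 0], [0, 0.99, 0], 1],
    [[0, 0, 0], [0, 0, 0], 1],
    [[0, 0, 0], [0, 0, 0], 1]
  ]
}}

```text
time_s: 10.65
ee_pos: [536.0, 19.4, 251.3]
tool_rot: [2.832, -0.001, 2.62]
contact_force: [6.8, 5.3, -10.4]
grip_width: 14.9
```

```bash
python3 q.py; python3 - <<'E'
from h import *
s=read_camera("side");t=read_camera("top")
crop(s,200,100,180,150,4,"pics/s9.png");crop(t,90,50,250,215,3,"pics/t9.png")
E
```

```text
t 10.65 [535.958  19.401 251.338] F tool [-3.267  4.399 12.376] M [ 0.598 -1.264  0.146] w 14.929693521837685
r 158.35558729032488 lat -1.297721233136667 phi pos 17.121298723409105 phi tool 17.75489489494565 lat tool 0.0007742093482508329
```

View pics/s9.png

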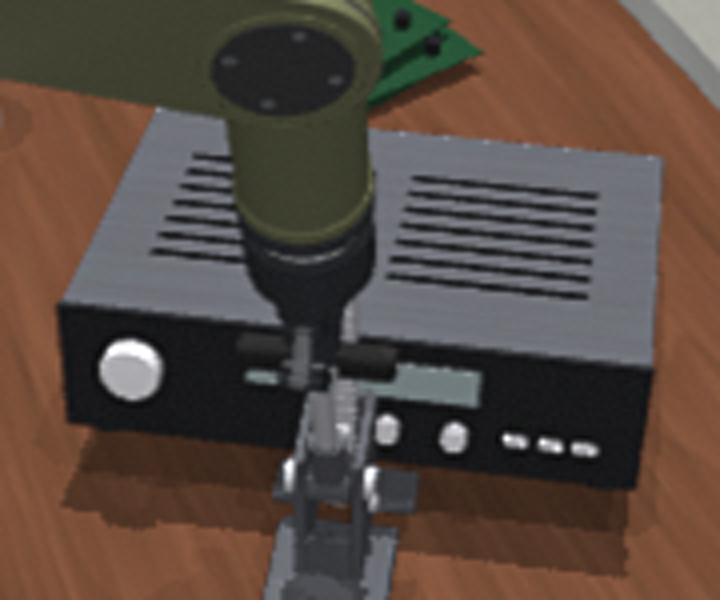

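View pics/t9.png

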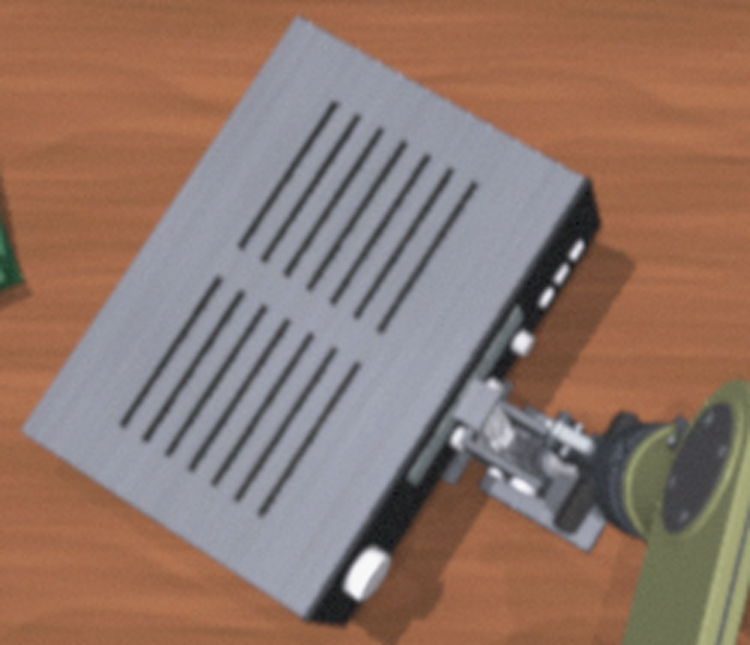

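```bash
python3 - <<'E'
from h import *
s=read_camera("side");t=read_camera("top")
C=lambda u,v:(90+u/3,50+v/3)
S=lambda u,v:(200+u/4,100+v/4)
Q=[tri(t,a,s,b) for a,b in((C(587,180),S(652,367)),(C(305,618),S(62,303)),(C(300,18),S(661,157)),(C(23,431),S(160,107)))]
for q in Q:print(q)
# lower front corners
for a,b in((C(602,228),S(634,488)),(C(345,622),S(66,420))):print("low",tri(t,a,s,b))
for z in (41,51,61):
   m=np.array([595,121,z]);print(z,[proj(s,m+k*215*np.array([-A[1],A[0],0])) for k in(1,-1)])
print(S(66,420),S(634,488))
E
```

```text
(array([785.273,  24.774, 164.343]), np.float64(2.768740644497661))
(array([420.598, 244.591, 163.134]), np.float64(3.5412506310270895))
(array([934.639, 275.965, 131.397]), np.float64(1.545824954725991))
(array([572.194, 494.309, 132.157]), np.float64(5.008881406148699))
low (array([776.681,  10.702,  58.455]), np.float64(3.3847462484313056))
low (array([412.459, 232.924,  57.871]), np.float64(2.947585989301919))
41 [array([216.734, 210.335]), array([358.192, 224.953])]
51 [array([216.396, 208.017]), array([358.572, 222.639])]
61 [array([216.054, 205.677]), array([358.955, 220.301])]
(216.5, 205.0) (358.5, 222.0)
```

Rack now at about 0.038: the amplifier's lower front edge went from side row 229 to 222, about 31 mm, as expected. I'll release the lever.

{"api": "jog_arm", "payload": {
  "deltas": [
    [[0, 0, 0], [0, 0, 0], -1],
    [[0, 0, 0], [0, 0, 0], -1],
    [[0, 0, 0], [0, 0, 0], -1],
    [[0, 0, 0], [0, 0, 0], -1],
    [[0, 0, 0], [0, 0, 0], -1],
    [[0, 0, 0], [0, 0, -1.5], -1],
    [[0, 0, 0], [0, 0, -2.5], -1],
    [[0, 0, 0], [0, 0, -3], -1],
    [[0, 0, 0], [0, 0, -3], -1],
    [[0, 0, 0], [0, 0, 0], -1]
  ]
}}

```text
time_s: 11.68
ee_pos: [522.6, -10.5, 354.6]
tool_rot: [2.832, 0.011, 2.618]
contact_force: [0.3, -1.5, 0.8]
grip_width: 85.6
```

```bash
python3 q.py; python3 - <<'E'
from h import *
x,R=st();print(x["joints"])
tgt=np.array([592,-334.7,150]);print((tgt-x["ee_pos"]))
E
```

```text
t 11.6833 [522.629 -10.469 354.576] F tool [-1.046 -0.863 -1.055] M [-0.121 -0.009  0.004] w 85.55076609903624
r 266.60047496670705 lat -4.576197207300829 phi pos 17.273628541341395 phi tool 17.753815646433573 lat tool -0.011971262839596212
[-0.315  0.095  1.52   0.303  1.454 -1.388]
[  69.371 -324.231 -204.576]
```

{"api": "jog_arm", "payload": {
  "deltas": [
    [[5.9, 0, 0], [0, 0, 0], -1],
    [[5.9, 0, 0], [0, 0, 0], -1],
    [[5.9, 0, 0], [0, 0, 0], -1],
    [[0, 0, 0], [-2.47, -2.73, 1.0], -1],
    [[0, 0, 0], [-2.47, -2.73, 1.0], -1],
    [[0, 0, 0], [-2.47, -2.73, 1.0], -1],
    [[0, 0, 0], [-2.47, -2.73, 1.0], -1],
    [[0, 0, 0], [-2.47, -2.73, 1.0], -1],
    [[0, 0, 0], [-2.47, -2.73, 1.0], -1],
    [[0, 0, 0], [-2.47, -2.73, 1.0], -1],
    [[0, 0, 0], [-2.47, -2.73, 1.0], -1],
    [[0, 0, 0], [-2.47, -2.73, 1.0], -1]
  ]
}}

```text
time_s: 12.68
ee_pos: [590.0, -334.5, 257.8]
tool_rot: [-3.14, 0.0, 2.619]
contact_force: [0.7, 0.3, -0.6]
grip_width: 85.4
```

{"api": "jog_arm", "payload": {
  "deltas": [
    [[0, 0, 7], [0, 0, 0], -1],
    [[0, 0, 7], [0, 0, 0], -1],
    [[0, 0, 7], [0, 0, 0], -1],
    [[0, 0, 7], [0, 0, 0], -1],
    [[0, 0, 7], [0, 0, 0], -1],
    [[0, 0, 7], [0, 0, 0], -1],
    [[0, 0, 7], [0, 0, 0], -1],
    [[0, 0, 0], [0, 0, 0], -1]
  ]
}}

```text
time_s: 13.35
ee_pos: [589.8, -332.7, 258.3]
tool_rot: [-3.14, 0.001, 1.761]
contact_force: [0.5, -0.3, 0.6]
grip_width: 85.3
```

```bash
python3 - <<'E'
from h import *
x,R=st();print(x["time_s"],x["ee_pos"],x["tool_rot"],"\n",R)
t=read_camera("top");s=read_camera("side")
hsv=cv2.cvtColor(t["color"],cv2.COLOR_RGB2HSV)
crop(t,340,130,150,130,5,"pics/t10.png");crop(s,250,230,180,150,4,"pics/s10.png")
tgt=np.array([592,-334.7,100]);print("togo tool",R.T@(tgt-x["ee_pos"]), "yaw togo", 101.2-np.degrees(x["tool_rot"][2]))
E
```

```text
13.35 [ 589.842 -332.715  258.297] [-3.14   0.001  1.761] 
 [[-0.189  0.982 -0.001]
 [ 0.982  0.189 -0.001]
 [-0.001 -0.001 -1.   ]]
togo tool [ -2.185   1.919 158.297] yaw togo 0.3286220202487442
```

View pics/t10.png

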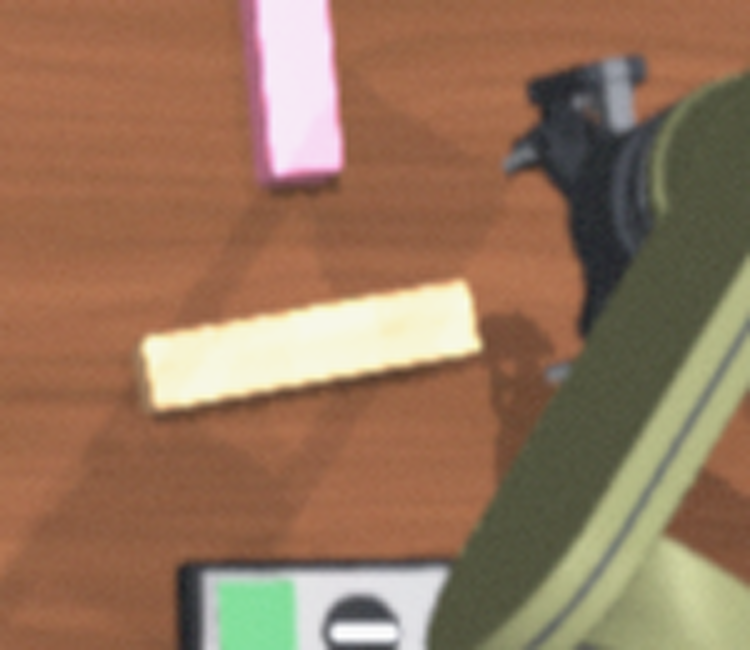

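View pics/s10.png

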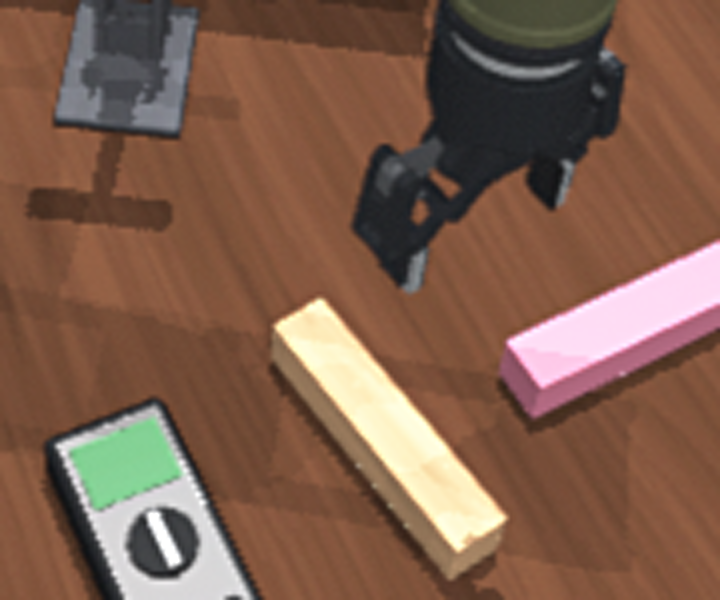

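{"api": "jog_arm", "payload": {
  "deltas": [
    [[0, 0, -0.3], [-0.2, 0.2, 3.5], -0.6],
    [[0, 0, 0], [0, 0, 3.8], -0.6],
    [[0, 0, 0], [0, 0, 3.8], -0.6],
    [[0, 0, 0], [0, 0, 3.8], -0.6],
    [[0, 0, 0], [0, 0, 3.8], -0.6],
    [[0, 0, 0], [0, 0, 2.5], -0.6],
    [[0, 0, 0], [0, 0, 2.0], -0.6],
    [[0, 0, 0], [0, 0, 1.0], -0.6],
    [[0, 0, 0], [0, 0, 0.6], -0.6],
    [[0, 0, 0], [0, 0, 0], -0.6]
  ]
}}

```text
time_s: 14.28
ee_pos: [591.8, -334.5, 9.6]
tool_rot: [-3.139, 0.0, 1.77]
contact_force: [-0.5, -0.2, 0.1]
grip_width: 68.3
```

{"api": "jog_arm", "payload": {
  "deltas": [
    [[0, 0, 0], [0, 0, 0], 1],
    [[0, 0, 0], [0, 0, 0], 1],
    [[0, 0, 0], [0, 0, 0], 1],
    [[0, 0, 0], [0, 0, 0], 1],
    [[0, 0, 0], [0, 0, 0], 1]
  ],
  "newtons": 40
}}

```text
time_s: 14.7
ee_pos: [593.4, -335.5, 12.6]
tool_rot: [3.14, 0.004, 1.769]
contact_force: [0.6, 0.2, 6.7]
grip_width: 36.9
```

```bash
python3 - <<'E'
from h import *
x,R=st();print(x["time_s"],x["ee_pos"],x["tool_rot"],x["contact_force"],x["grip_width"])
t=read_camera("top");s=read_camera("side")
crop(t,340,130,150,130,5,"pics/t11.png");crop(s,250,230,180,150,4,"pics/s11.png")
E
```

```text
14.7 [ 593.412 -335.539   12.643] [3.14  0.004 1.769] [0.588 0.154 6.721] 36.875816646829584
```

View pics/s11.png

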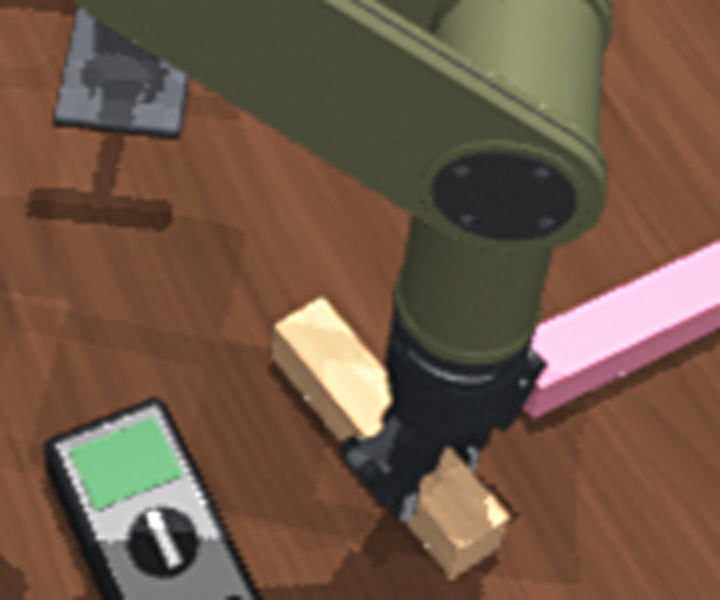

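View pics/t11.png

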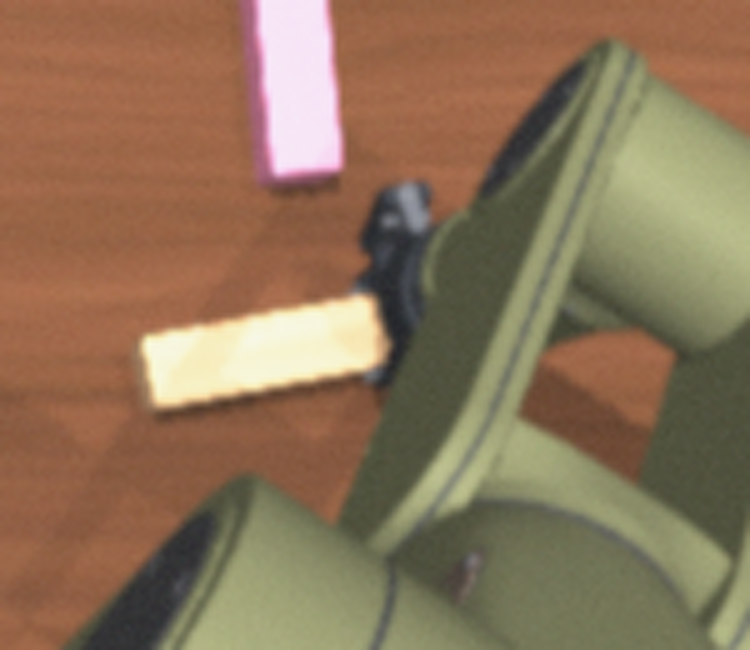

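```bash
cat > fk.py <<'E'
from h import *
from scipy.optimize import least_squares
cur=robot.get_state()
D=[([1.1945,.3075,1.5075,0,1.3284,-.0735],[171.27,548.26,230.47]),([-.614,.1,1.677,.563,1.446,-1.75],[490.346,-53.696,329.235]),([-.315,.095,1.52,.303,1.454,-1.388],[522.629,-10.469,354.576]),([-.614,.1,1.677,.563,1.446,-1.75],[490.346,-53.696,329.235])]
def fk(q,p,full=False):
    d1,a1,L1,L2,a3,d6,off=p
    ry=lambda t:Ro.from_euler("y",t).as_matrix(); rz=lambda t:Ro.from_euler("z",t).as_matrix()
    R=rz(q[0]); sh=R@[a1,off,d1]; R=R@ry(q[1]); el=sh+R@[0,0,L1]; R=R@ry(q[2]); w=el+R@[a3,0,L2]; R=R@rz(q[3])@ry(q[4]); t=w+R@[0,0,d6]
    return (sh,el,w,t,R) if full else t
f=None
E
python3 - <<'E'
from fk import *
D.append((list(cur["joints"]),cur["ee_pos"]))
print(cur["joints"])
for sg in(1,-1):
  def res(p):
    return np.concatenate([fk([q[0],q[1],q[2],sg*q[3],q[4]],p)-x for q,x in D])
  r=least_squares(res,[300,0,400,400,0,250,0]);print(sg,r.cost,r.x)
  for q,x in D:
    F=fk([q[0],q[1],q[2],sg*q[3],q[4]],r.x,True);print("el",F[1],"w",F[2],"z",F[4][:,2])
E
```

```text
[-0.576  0.653  1.506 -0.002  0.979 -0.773]
1 0.15755777995597695 [191.8     0.052 644.539 416.522 106.894 371.096  42.114]
el [ 32.542 196.961 806.106] w [171.565 548.809 601.675] z [-0.001 -0.002 -1.   ]
el [ 76.9    -2.68  833.119] w [ 392.243 -224.962  643.208] z [ 0.264  0.462 -0.847]
el [ 71.228  21.084 833.433] w [ 462.377 -106.372  708.237] z [ 0.163  0.259 -0.952]
el [ 76.9    -2.68  833.119] w [ 392.243 -224.962  643.208] z [ 0.264  0.462 -0.847]
el [ 351.482 -177.841  703.735] w [ 592.55  -334.246  383.828] z [ 0.002 -0.004 -1.   ]
-1 4585.563778451554 [-379.518  -76.645 1108.673  512.225  624.842 -327.296   53.972]
el [ 44.953 260.642 677.151] w [172.083 582.388 -53.   ] z [-0.001 -0.002 -1.   ]
el [ 58.917  24.503 723.616] w [ 364.148 -190.651    7.135] z [-0.346 -0.404 -0.847]
el [ 43.839  42.48  724.156] w [ 504.133 -107.506   77.289] z [-0.021 -0.305 -0.952]
el [ 58.917  24.503 723.616] w [ 364.148 -190.651    7.135] z [-0.346 -0.404 -0.847]
el [ 530.162 -279.633  501.063] w [ 597.122 -323.077 -302.947] z [ 0.004 -0.001 -1.   ]
```

{"api": "jog_arm", "payload": {
  "deltas": [
    [[0, 0, 0], [0, 0, -2.0], 1],
    [[0, 0, 0], [0, 0, -2.5], 1],
    [[0, 0, 0], [0, 0, -2.5], 1],
    [[0, 0, 7], [0, 0, 0], 1],
    [[0, 0, 7], [0, 0, 0], 1],
    [[0, 0, 7], [0, 0, 0], 1],
    [[0, 0, 7], [0, 0, 0], 1],
    [[0, 0, 7], [0, 0, 0], 1],
    [[0, 0, 7], [0, 0, 0], 1],
    [[0, 0, 0], [0, 0, 0], 1]
  ]
}}

```text
time_s: 15.63
ee_pos: [591.9, -334.3, 80.5]
tool_rot: [-3.141, 0.002, 1.033]
contact_force: [-0.9, -0.1, -1.0]
grip_width: 37.4
```

```bash
python3 - <<'E'
from h import *
x,R=st();print(x["time_s"],x["ee_pos"],x["tool_rot"],np.degrees(x["tool_rot"][2]),x["grip_width"])
t=read_camera("top");s=read_camera("side")
crop(t,340,130,150,130,5,"pics/t12.png");crop(s,230,170,200,170,4,"pics/s12.png")
g=np.array([619.1,-92.5,x["ee_pos"][2]]);print(R.T@(g-x["ee_pos"]))
for c,n in((t,"top"),(s,"side")):
    hsv=cv2.cvtColor(c["color"],cv2.COLOR_RGB2HSV)
    m=cv2.inRange(hsv,(15,40,150),(30,150,255))
    for q in cv2.findContours(m,0,2)[0]:
        if cv2.contourArea(q)>150: print(n,cv2.contourArea(q),cv2.minAreaRect(q))
E
```

```text
15.6333 [ 591.865 -334.344   80.537] [-3.141  0.002  1.033] 59.1837351442395 37.37764613097546
[ 221.651 -100.504   -0.358]
top 740.5 ((400.7646789550781, 178.55880737304688), (49.90608596801758, 16.63536262512207), 30.963754653930664)
side 520.5 ((157.74742126464844, 404.0567321777344), (12.488758087158203, 52.8995361328125), 66.03751373291016)
side 412.5 ((359.4517517089844, 341.5793151855469), (16.775188446044922, 34.796058654785156), 4.763641834259033)
side 402.5 ((33.000003814697266, 104.5), (16.526884078979492, 70.56422424316406), 68.19859313964844)
side 315.5 ((101.51923370361328, 96.09615325927734), (12.551432609558105, 60.599884033203125), 78.69007110595703)
side 256.5 ((120.5, 69.0), (26.0, 19.0), 90.0)
side 725.0 ((76.15792083740234, 17.177827835083008), (10.559077262878418, 154.29490661621094), 83.0887680053711)
side 216.0 ((118.25999450683594, 1.3200016021728516), (8.061017990112305, 57.27565383911133), 81.8698959350586)
```

View pics/s12.png

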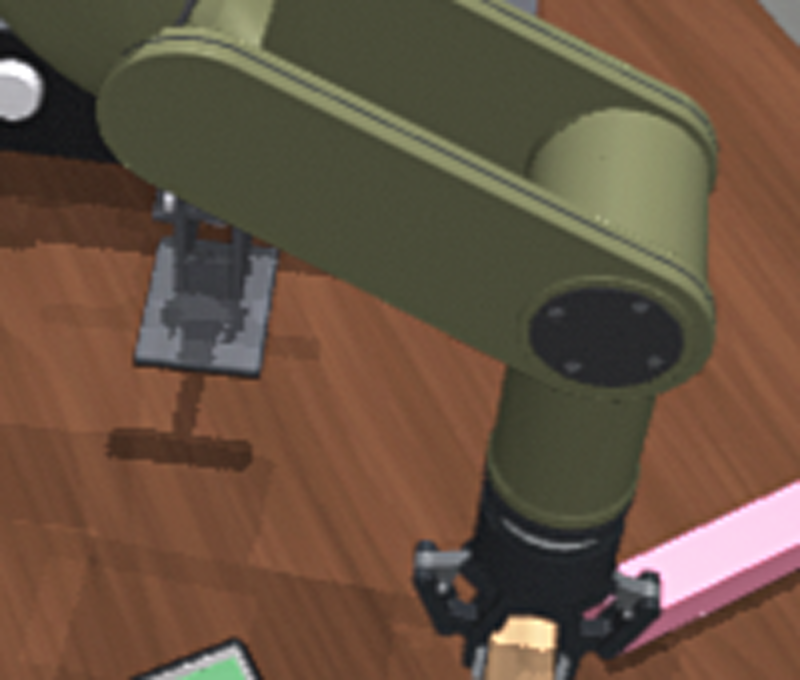

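View pics/t12.png

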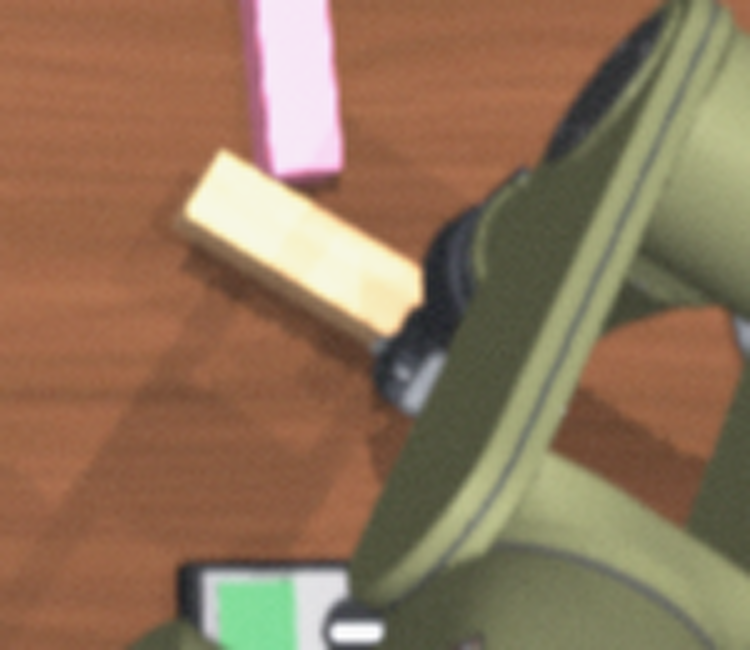

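{"api": "jog_arm", "payload": {
  "deltas": [
    [[0, 0, 0], [3.17, -1.44, 0], 1],
    [[0, 0, 0], [3.17, -1.44, 0], 1],
    [[0, 0, 0], [3.17, -1.44, 0], 1],
    [[0, 0, 0], [3.17, -1.44, 0], 1],
    [[0, 0, 0], [3.17, -1.44, 0], 1],
    [[0, 0, 0], [3.17, -1.44, 0], 1],
    [[0, 0, 0], [3.17, -1.44, 0], 1],
    [[0, 0, 0], [0, 0, 3.0], 1],
    [[0, 0, 0], [0, 0, 2.0], 1],
    [[0, 0, 0], [0, 0, 0], 1]
  ]
}}

```text
time_s: 16.57
ee_pos: [615.2, -90.4, 26.5]
tool_rot: [-3.134, 0.004, 1.041]
contact_force: [-1.2, -0.1, -2.4]
grip_width: 37.2
```

```bash
python3 - <<'E'
from h import *
x,R=st();print(x["time_s"],x["ee_pos"],x["tool_rot"],np.degrees(x["tool_rot"][2]),x["contact_force"])
t=read_camera("top");s=read_camera("side")
crop(t,230,100,150,130,5,"pics/t13.png");crop(s,220,110,200,170,4,"pics/s13.png")
print("lead before",onz(t,380.7,166,106))
E
```

```text
16.5667 [615.219 -90.439  26.543] [-3.134  0.004  1.041] 59.62819644572671 [-1.244 -0.059 -2.403]
lead before [ 659.38  -223.617  106.   ]
```

View pics/s13.png

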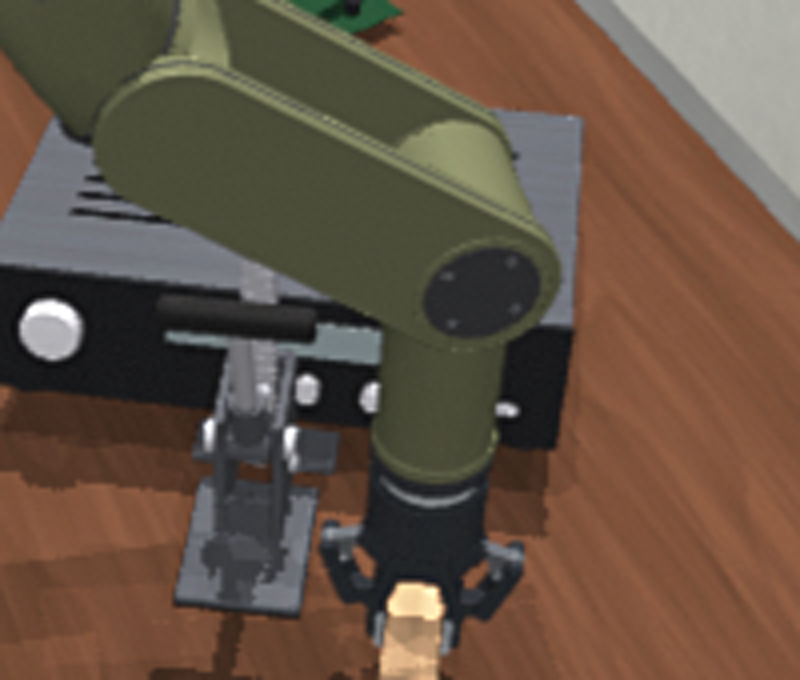

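View pics/t13.png

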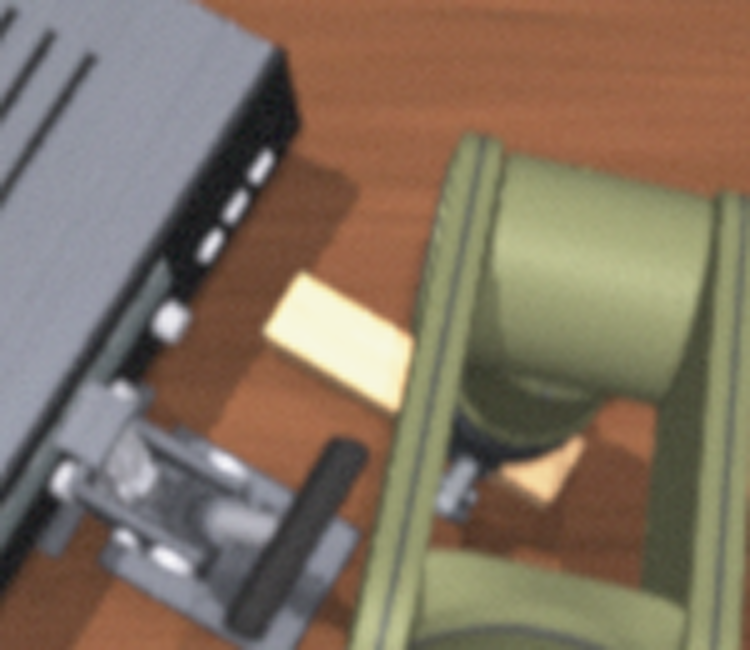

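{"api": "jog_arm", "payload": {
  "deltas": [
    [[0, 0, 0], [0, 0, 1.0], 1],
    [[0, 0, 0], [0, 0, 0.7], 1],
    [[0, 0, 0], [0, 0, 0], 1],
    [[0, 0, 0], [0, 0, 0], 1]
  ]
}}

```text
time_s: 17.0
ee_pos: [618.5, -92.9, 13.3]
tool_rot: [3.142, 0.002, 1.035]
contact_force: [-0.4, 0.9, -1.2]
grip_width: 37.1
```

```bash
python3 - <<'E'
from h import *
x,R=st();print(x["time_s"],x["ee_pos"],x["tool_rot"],np.degrees(x["tool_rot"][2]),x["contact_force"])
a=np.array([.512,.859,0]);g=np.array([670.3,-6.6,12]);print("tool togo",R.T@(g-x["ee_pos"]),a@(g-x["ee_pos"]),(g-x["ee_pos"])@[.859,-.512,0])
E
```

```text
17.0 [618.519 -92.872  13.256] [3.142 0.002 1.035] 59.32209967551915 [-0.352  0.883 -1.162]
tool togo [100.62    0.517   1.081] 100.6199088360103 0.3089227043567911
```

{"api": "jog_arm", "payload": {
  "deltas": [
    [[0, 0, 0], [1.2, 0, 0], 1],
    [[0, 0, 0], [1.4, 0, 0], 1],
    [[0, 0, 0], [1.4, 0, 0], 1],
    [[0, 0, 0], [1.2, 0, 0], 1],
    [[0, 0, 0], [0.8, 0, 0], 1],
    [[0, 0, 0], [0, 0, 0], 1]
  ]
}}

```text
time_s: 17.5
ee_pos: [650.7, -38.2, 13.2]
tool_rot: [3.14, 0.001, 1.038]
contact_force: [-0.7, -0.7, -1.1]
grip_width: 37.4
```

```bash
python3 - <<'E'
from h import *
x,R=st();print(x["time_s"],x["ee_pos"],x["tool_rot"],np.degrees(x["tool_rot"][2]),x["contact_force"])
t=read_camera("top");s=read_camera("side")
crop(t,200,90,150,130,5,"pics/t14.png");crop(s,240,110,180,150,4,"pics/s14.png")
E
```

```text
17.5 [650.684 -38.232  13.173] [3.14  0.001 1.038] 59.498901870240836 [-0.746 -0.697 -1.087]
```

View pics/s14.png

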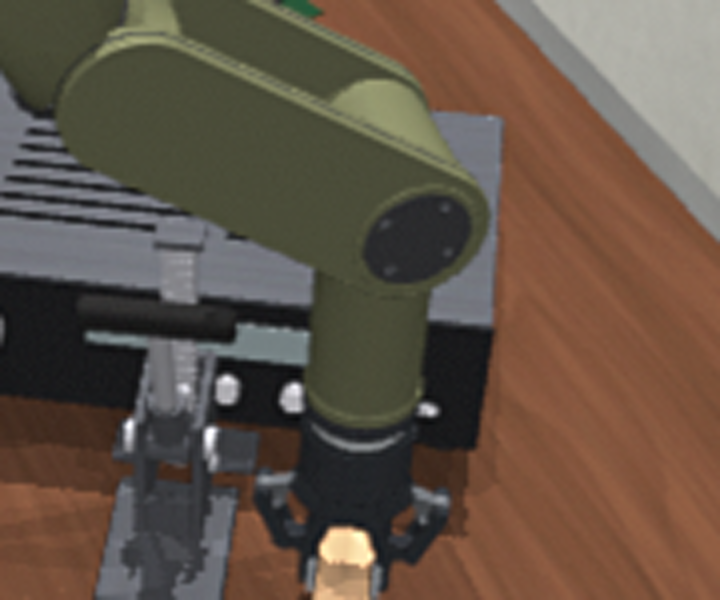

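View pics/t14.png

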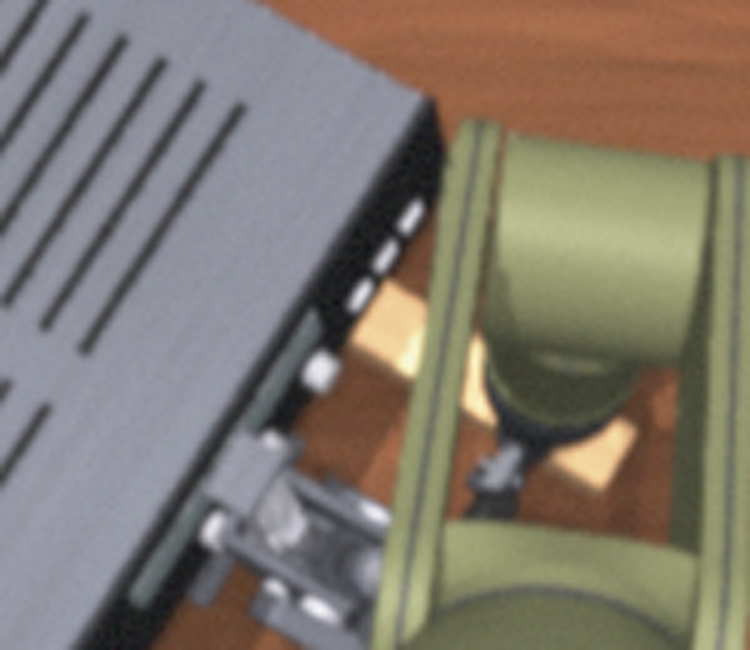

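{"api": "jog_arm", "payload": {
  "deltas": [
    [[0, 0, 0], [0.9, 0, 0], 1],
    [[0, 0, 0], [0.9, 0, 0], 1],
    [[0, 0, 0], [0.8, 0, 0], 1],
    [[0, 0, 0], [0, 0, 0], 1],
    [[0, 0, 0], [0, 0, 0], 1]
  ]
}}

```text
time_s: 18.02
ee_pos: [662.7, -17.9, 13.0]
tool_rot: [3.141, 0.002, 1.037]
contact_force: [0.3, 0.5, -2.0]
grip_width: 37.0
```

```bash
cat > q2.py <<'E'
from h import *
x,R=st();print(x["time_s"],x["ee_pos"],x["tool_rot"],np.degrees(x["tool_rot"][2]),x["contact_force"],x["moment"])
a=np.array([.512,.859,0]);g=np.array([670.3,-6.6,12]);print("togo",a@(g-x["ee_pos"]),(g-x["ee_pos"])@[.859,-.512,0])
E
python3 q2.py
```

```text
18.0167 [662.681 -17.885  12.996] [3.141 0.002 1.037] 59.398352748660336 [ 0.254  0.49  -2.043] [-0.075  0.101  0.005]
togo 13.594566226732416 0.7663862087073804
```

{"api": "jog_arm", "payload": {
  "deltas": [
    [[0, 0, 0], [0.7, 0, 0], 1],
    [[0, 0, 0], [0.6, 0, 0], 1],
    [[0, 0, 0], [0, 0, 0], 1],
    [[0, 0, 0], [0, 0, 0], 1]
  ]
}}

```text
time_s: 18.35
ee_pos: [669.2, -6.9, 13.0]
tool_rot: [3.141, 0.002, 1.036]
contact_force: [0.7, 0.3, -1.3]
grip_width: 37.4
```

```bash
python3 q2.py; python3 - <<'E'
from h import *
t=read_camera("top");s=read_camera("side")
crop(t,200,90,150,130,5,"pics/t15.png");crop(s,240,110,180,150,4,"pics/s15.png")
E
```

```text
18.35 [669.209  -6.854  12.963] [3.141 0.002 1.036] 59.38355255822395 [ 0.663  0.337 -1.318] [-0.049 -0.022 -0.053]
togo 0.7766022155216057 0.8070546961277828
```

View pics/t15.png

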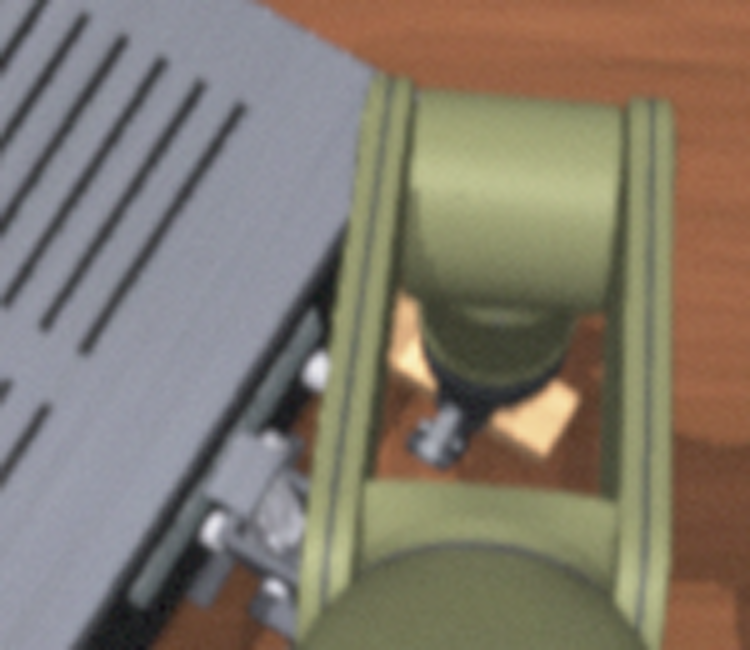

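{"api": "jog_arm", "payload": {
  "deltas": [
    [[0, 0, 0], [0, 0, 0.1], 1],
    [[0, 0, 0], [0, 0, 0.1], 1],
    [[0, 0, 0], [0, 0, 0], 1]
  ]
}}

```text
time_s: 18.7
ee_pos: [668.9, -7.3, 12.6]
tool_rot: [3.141, 0.001, 1.036]
contact_force: [-3.6, 0.6, 6.9]
grip_width: 37.6
```

```bash
python3 q2.py
```

```text
18.7 [668.872  -7.271  12.607] [3.141 0.001 1.036] 59.34051817421497 [-3.645  0.599  6.912] [0.01  0.47  0.018]
togo 1.3077068151434292 0.8826432454612533
```

{"api": "jog_arm", "payload": {
  "deltas": [
    [[0, 0, 0], [0, 0, 0], -0.6],
    [[0, 0, 0], [0, 0, 0], -0.6],
    [[0, 0, 0], [0, 0, 0], -0.6],
    [[0, 0, 0], [0, 0, 0], -0.6],
    [[0, 0, 0], [0, 0, -2.0], -0.6],
    [[0, 0, 0], [0, 0, -3.0], -0.6],
    [[0, 0, 0], [-2.0, 0, -2.0], -0.6],
    [[0, 0, 0], [-2.0, 2.0, -2.0], -0.6],
    [[0, 0, 0], [-2.5, 2.5, -1.5], -0.6],
    [[0, 0, 0], [-2.5, 2.5, -1.5], -0.6],
    [[0, 0, 0], [-2.5, 2.5, -1.5], -0.6],
    [[0, 0, 0], [-2.5, 2.5, -1.5], -0.6]
  ]
}}

```text
time_s: 19.7
ee_pos: [701.0, -190.0, 162.0]
tool_rot: [-3.142, 0.002, 1.036]
contact_force: [0.3, 0.5, -0.6]
grip_width: 68.3
```

{"api": "jog_arm", "payload": {
  "deltas": [
    [[0, 0, 0], [-3.0, 1.5, -1.5], -0.6],
    [[0, 0, 0], [-3.0, 1.5, -1.5], -0.6],
    [[0, 0, 0], [-3.0, 1.5, -1.5], -0.6],
    [[0, 0, 0], [-3.0, 1.5, -1.5], -0.6],
    [[0, 0, 0], [0, 0, 0], -0.6]
  ]
}}

```text
time_s: 20.12
ee_pos: [691.8, -331.1, 224.8]
tool_rot: [3.133, 0.006, 1.03]
contact_force: [1.5, -1.3, 0.5]
grip_width: 68.0
```

```bash
python3 - <<'E'
from h import *
x,R=st();print(x["time_s"],x["ee_pos"],x["contact_force"])
t=read_camera("top");s=read_camera("side")
crop(t,180,80,170,140,4,"pics/t16.png");crop(s,200,100,190,150,4,"pics/s16.png")
cv2.imwrite("pics/top16.png",t["color"][:,:,::-1]);cv2.imwrite("pics/side16.png",s["color"][:,:,::-1])
E
```

```text
20.1167 [ 691.822 -331.074  224.83 ] [ 1.517 -1.292  0.484]
```

View pics/t16.png

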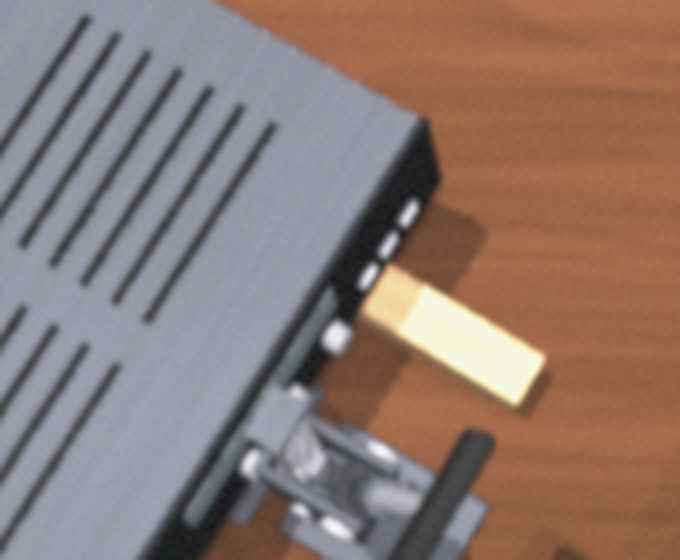

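View pics/s16.png

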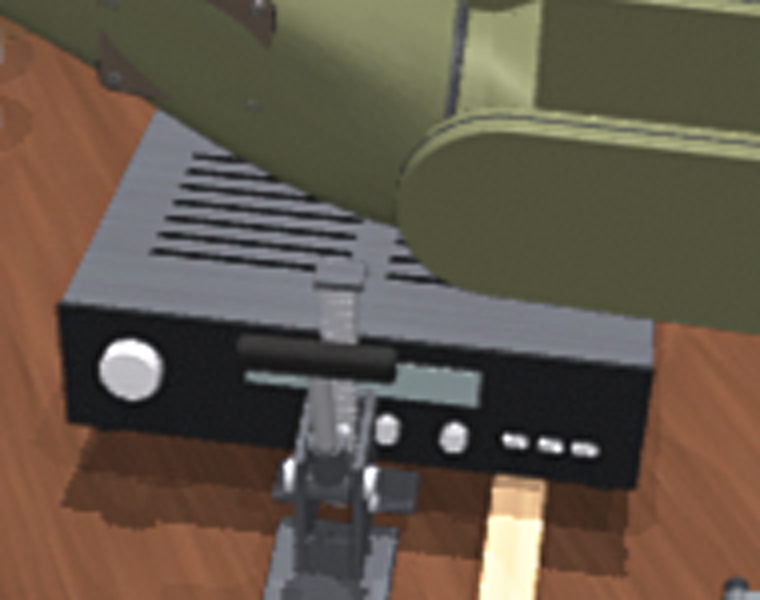

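View pics/top16.png

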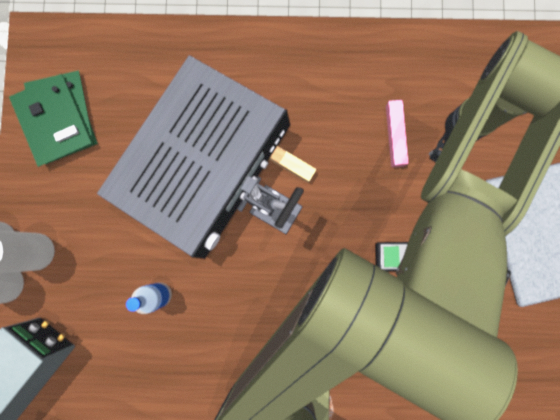

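```bash
python3 - <<'E'
from h import *
t=read_camera("top");s=read_camera("side")
p=onz(t,316.25,169.5,38);q=onz(t,309.25,181.25,38);m=(p+q)/2;print(p,q,np.linalg.norm(p-q),m)
a=np.array([.512,.859,0]);n=np.array([.859,-.512,0]);e=np.array([594.8,121.5,0])
print("rear to edge",(e-m)@a,"inserted",180-(e-m)@a,"lat",(m-e)@n)
# side lines of batten in top, from mask
hsv=cv2.cvtColor(t["color"],cv2.COLOR_RGB2HSV);M=cv2.inRange(hsv,(14,40,150),(35,160,255));M[:, :255]=0;M[:,340:]=0;M[220:]=0
for k in cv2.findContours(M,0,2)[0]:
    if cv2.contourArea(k)>150:
        r=cv2.minAreaRect(k);b=cv2.boxPoints(r);w=np.array([onz(t,*v,38) for v in b]);print(r)
        for i in range(4):
            d=w[(i+1)%4]-w[i];print(np.linalg.norm(d),np.degrees(np.arctan2(d[1],d[0])))
E
```

```text
[660.028 -61.653  38.   ] [626.975 -42.863  38.   ] 38.02019583566186 [643.501 -52.258  38.   ]
rear to edge 124.32316414872619 inserted 55.67683585127381 lat 130.79855736567822
((292.9264831542969, 163.45587158203125), (46.647613525390625, 15.94936752319336), 30.963754653930664)
44.57282977686378 -29.345406847855234
129.2232796524862 -120.28877789475389
44.33513983824029 150.20355135748497
128.8705922154494 59.81494056626785
```

```bash
python3 -c "
from plant import order
print(order.hand_in())"
```

```text
the job is handed in; nothing more can be done
None
```

I pumped the jack three full strokes, one notch each, and the rack now stands at about 0.038. Then I let go of the lever, slid the wooden batten in under the amplifier on the right of the jack, and handed the job in at about 20 s of the 67 s.

**Batten:** the top view puts it about 56 mm in (±5 mm), about 131 mm from the amplifier's centre line. It points along about 59.8° against the amplifier's 59.2°. I lowered it until the bench pushed back with 7 N before opening the gripper; nothing resisted it going in.

**Amplifier:** its lower front edge rose by about 31 mm, to roughly 51 mm. In the side view its front corners are in the same place as before the batten went in.

**Meter and bottle:** the bottle is where it was in the last top view. The meter was partly hidden by the arm; the part that shows has not moved.

**Disagreements:** triangulated heights read about 5 mm too high (the amplifier's top came out at 135–137 mm against 130), so I allowed for that. The amplifier's upper front corners gave a rise of only 27 mm against the 31 mm expected. During the strokes the lever pulled on the gripper with up to about 37 N along the tool because my pivot position was slightly off. That pull is well under the 120 N wrist limit.

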